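# Set the slip-guide gap with its eccentric bolt and prove it with the thick gauge

## Robot

A 7-joint arm with a two-finger parallel gripper is mounted at the origin on the work surface. World frame = base frame: x ahead of the robot, y to its left, z up, the work surface at z = 0. Lengths are in m, angles in rad, forces in N, time in s.
With the tool pointing down it reaches from about 0.425 to 0.925 m from the base axis. Payload 6.8 kg.
Tool frame: the origin (TCP) lies midway between the tips of the shut fingers; the grasp point (between the pads) lies 19 mm behind it (bot.pinch_z is the distance from the TCP to the grasp point, in m); x points along the fingers, y is the direction in which the jaws open and shut, and the axes are right-handed (so a half turn about x gives the same grasp; the last joint's range is limited). The gripper opens to 85 mm and grips with 20 to 120 N. Pads are 22 mm wide; open, the fingers measure 114 mm over their backs; the gripper's body (76 mm by 85 mm) begins 54 mm behind the grasp point. The pads swing forward as they close: fully open they stand 13 mm farther back than shut.
Start: joints at [-1.235, 0.477, 0.022, 1.555, -0.011, 1.109, -0.083], TCP at [0.29, 0.61, 0.231] pointing down, gripper open.
Joint ranges: [-2.96, 2.96], [-0.34, 2.1], [-1.41, 1.46], [0.24, 2.44], [-1.37, 4.51], [0.17, 1.92], [-2.96, 2.96]. Speed limits (rad/s): [2.39, 2.39, 3.14, 3.14, 3.14, 3.14, 3.14].

## Interface

Orientations are given as a unit quaternion [w, x, y, z].
In Python, from station import bot gives the robot as it stands. The module is installed in compiled form; this text tells all that it offers.
- The arm moves only by the tool step_arm, never from a script. Its argument "plan" is a list of rows, each a list of 6 numbers: the shift along the tool's x, y, z in units of 40 mm (1.0 is 40 mm), then the turn, a rotation vector about the tool's x, y, z in units of 360 degrees (1.0 is 360 degrees). In form: [[dx, dy, dz, ax, ay, az], ...]. A call has 1 to 8 rows; each row shifts and turns the commanded pose from where the row before left it, along the tool's axes as they then stand; what a row does not reach is not made up. A row lasts 1/8 s, in which the tool goes at most 62.5 mm and 10.7 degrees, less where a joint would pass 70% of its speed; a pose out of reach is approached as far as the arm can. A call with a number of a shift or a turn outside -1 to 1 is refused whole. A call with a gripper value outside its range is refused whole. "fingers" is the closure, from -1 (fully open) to 1 (shut), set as the call begins (left out, the last holds). The fingers move at their own pace and stop on an object; "force" is the grip in N (left out, the last holds). Time passes only in rows, so rows that do not move let the fingers close. It gives the time, the measured TCP pose, the force and the opening at its end, in the units of the state.
- bot.get_obs(): the state, without advancing time (a new reading comes with each control period).
- bot.read_camera(name): name is "side" or "top" or "wrist"; returns (picture, depth): 480x640x3 uint8, red, green, blue; 480x640 float32, m along the optical axis (not along the pixel's ray), 0 where there is no reading.
- bot.camera_model(name): a dict with "mtx" (3x3 intrinsics, pixels), "k1" (the pictures are not rectified: a ray, as slopes to the right and down, at radius r is drawn at 1 + k1 r^2 times it, then the intrinsics apply), "origin" and "rotation" of the camera in the world; the wrist camera has in their place "T_tool_cam" (4x4, takes a point from camera to tool coordinates, whose origin is the TCP and whose axes are the tool frame's). Camera axes: x right, y up, looking along -z (the intrinsics and any distortion apply to the point x, -y, -z); pixel columns grow to the right and rows downward; lengths in m; the calibration is good to about 2 mm. A picture is of the moment at which its call begins: read the wrist's pose just before it. camera_model takes no time and is no camera call.
- bot.hand_in(): hands the job in, once; it reports no verdict.
The state is a dict: "t": time; "q": joint angles; "joint_vel": joint speeds; "joint_torque": joint torques, N m; "eef_pos": TCP position; "tool_rot": TCP orientation; "contact_force": force on the tool from outside, world axes, zero at the start; "torque": the same for the moment, N m; "gripper_width": opening from 0.0 (shut) to 1.0 (fully open).
Only numpy, scipy, OpenCV 4.12 (cv2) and the standard library are available. Lean on these libraries where they do the work, as an engineer would, in place of code of your own. Each camera call takes 0.05 s, during which the arm holds its last target.

## Task

On the brick-slip guide, turn the eccentric bolt clockwise by its bar handle until the bar lies parallel to the fence, so that the gap fits the thicker gauge. Then check the gap: take the thicker of the two steel post gauges from the bench, set it down lengthwise on the guide's plate beside the fence at the open end, clear of the disc, and slide it along the plate through the gap between fence and disc, up to the end stop. Let go and leave it standing there, with the bar still parallel to the fence.

Things in the scene. Friction and masses are not known exactly. Their poses are not given: they have to be found in the camera images.
- eccentric (a joint): Angle of the eccentric bolt (rad), 0 to 3.14, growing clockwise seen from above; 0.25 N m friction, stays put. 0: bar square to the fence, gap 24 mm; 1.571: bar parallel to the fence, gap 40 mm; starts at 0.2 to 0.7, too tight. Bright steel disc 56 mm across, top 29 mm above the bench, its centre 16 mm off the pivot: towards the fence at 0, the open end at 1.571.
- bar_mid (a point): Middle of the eccentric bolt's bar handle, on the fixed pivot axis, half-way up the bar, 58 mm above the bench. The bar is brass, 60 mm long (along this point's x), 12 mm thick (y), 42 mm high (z), standing over the disc. The pivot is 48 mm from gap_mid along gap_mid's +x. Bar direction as a yaw = yaw of gap_mid minus the joint angle.
- gap_mid (a point): Middle of the lane, abreast of the pivot, on top of the guide's fixed steel plate (6 mm thick, 160 x 250 mm). x: from fence to eccentric; y: along the fence to the open end (robot's left); z up. Aluminium fence on the robot's side, face at x = -20 mm, y -115 to 125 mm, 26 mm high; plate ends at y = 135 mm; end stop across the lane, 26 mm high, face at y = -100 mm.
- gauge_mid (a point): Centre of the thicker gauge, 45 mm above its underside. Steel block 30 mm thick (x), 60 long (y), 25 high (z); on its middle a square post 16 x 16 mm, up to 90 mm above the underside: the handle, gripped near its top. 0.4 to 0.65 kg. Loose on the bench on the robot's left of the guide; the other gauge near it is alike but 16 mm thick; they may have swapped places.
Mind the look-alikes: they are no part of the job. What is shaped like the part that bears gauge_mid but blue or green is not meant.

How it is judged:
By the outcome, as a careful person would: the job done as asked, in the order asked, and still so for the second after the job is handed in, with the robot touching nothing.
It also fails if it takes over 54 s, if anything falls off the work surface, if the arm or the gripper's body presses on something with over 40 N, if the wrist force passes 120 N, or if a joint passes its speed limit or range.

## Working session

There is one attempt and no reset: what is moved stays moved. The work goes in short steps, Python scripts to look and compute and a tool call to move; the robot and the scene stay as the last step left them, time stands still between calls to the robot, and variables do not carry over. Pictures are saved under pics/ and viewed, and the job is handed in when it is done.

Besides the shell and the picture viewer there is one more tool, called after ">>>" as name(argument=value, ...), one argument or row to a line, values as JSON. step_arm: Moves the arm, as the interface text tells. Shifts and turns lie within -1 to 1; 1 stands for 40 mm of shift or 360 degrees of turn. Its arguments: {"type":"object","properties":{"plan":{"type":"array"},"fingers":{"type":"number"},"force":{"type":"number"}},"required":["plan"]}

```bash
mkdir -p pics; python3 - <<'E'
from station import bot
import cv2,json
o=bot.get_obs();print({k:(v.tolist() if hasattr(v,'tolist') else v) for k,v in o.items()},bot.pinch_z)
for n in("top","side","wrist"):
    c,d=bot.read_camera(n);cv2.imwrite(f"pics/{n}0.png",c[:,:,::-1])
    import numpy as np;np.savez(f"{n}0.npz",c=c,d=d)
    print(n,{k:np.array(v).round(4).tolist() for k,v in bot.camera_model(n).items()})
print(bot.get_obs()['t'])
E
```

```text
{'t': 0.0, 'q': [-1.2350954033210195, 0.477765580702515, 0.02228999633769799, 1.5564206678862622, -0.011475605632492622, 1.1093189185185743, -0.08309174917187782], 'joint_vel': [0.0008784209739737251, -9.61571123776546e-05, 0.00011316510037261128, 0.00011830140406081588, 0.0009436418154552453, 0.00010063309565867397, -0.0018694421357975026], 'joint_torque': [-0.00022043105218472192, -59.64643478393555, 1.6080176085233688, -28.119009733200073, 0.012555169814731926, 0.009449193603359163, 3.433215397308231e-05], 'eef_pos': [0.28956949133743465, 0.6090892800706827, 0.2303609101529686], 'tool_rot': [0.6896820187936579, 0.15496924627408326, 0.6898690854382251, -0.15621744658831863], 'contact_force': [-0.7729186677942963, 0.525979766436973, -0.12818611229875426], 'torque': [0.021622146014523936, 0.01987472451689182, -0.07546482327645768], 'gripper_width': 0.998715225699152} 0.0187
top {'mtx': [[515.282, 0.0, 309.0851], [0.0, 515.282, 234.679], [0.0, 0.0, 1.0]], 'k1': -0.1029, 'origin': [0.4785, 0.1086, 0.9633], 'rotation': [0.7132, 0.0418, -0.019, -0.6995]}
side {'mtx': [[490.8985, 0.0, 316.0763], [0.0, 490.8985, 233.5386], [0.0, 0.0, 1.0]], 'k1': -0.1185, 'origin': [0.468, 0.6987, 0.4614], 'rotation': [-0.067, -0.0396, 0.4787, 0.8745]}
wrist {'mtx': [[339.0752, 0.0, 319.6283], [0.0, 339.0752, 237.7049], [0.0, 0.0, 1.0]], 'k1': -0.0606, 'T_tool_cam': [[0.0009, 0.2692, -0.9631, -0.1422], [1.0, -0.0001, 0.0009, -0.0002], [0.0001, -0.9631, -0.2692, -0.0687], [0.0, 0.0, 0.0, 1.0]]}
0.15
```

View pics/top0.png

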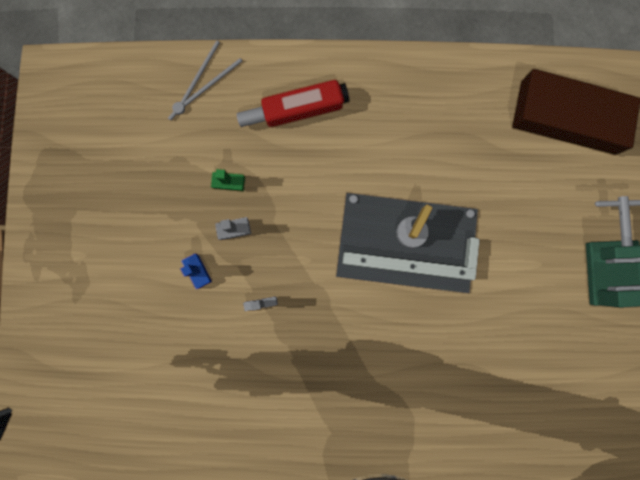

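View pics/side0.png

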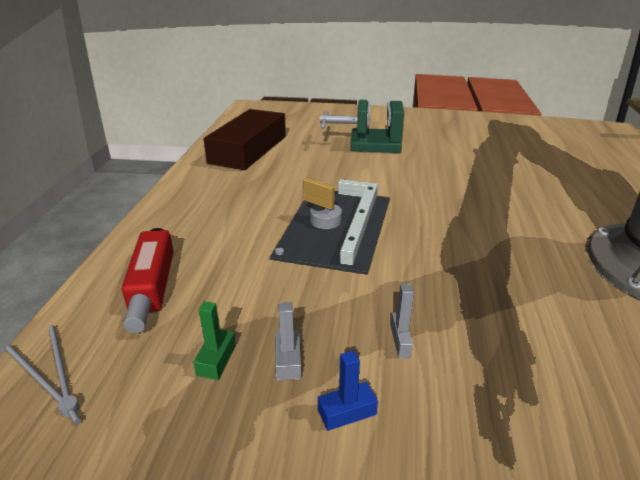

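View pics/wrist0.png

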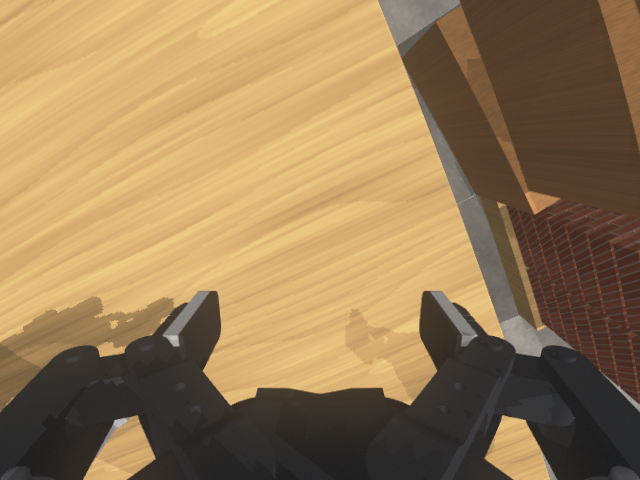

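```bash
cat > h.py <<'E'
import numpy as np,cv2
from scipy.spatial.transform import Rotation as R
from station import bot
def q2R(q): return R.from_quat([q[1],q[2],q[3],q[0]]).as_matrix()
def cam(n,o=None):
    m=bot.camera_model(n)
    if n=="wrist":
        T=np.array(m['T_tool_cam']);Rt=q2R(o['tool_rot'])
        return m,Rt@T[:3,3]+np.array(o['eef_pos']),Rt@T[:3,:3]
    return m,np.array(m['origin']),q2R(m['rotation'])
def slopes(m,uv):
    K=np.array(m['mtx']);uv=np.asarray(uv,float).reshape(-1,1,2)
    return cv2.undistortPoints(uv,K,np.array([m['k1'],0,0,0.])).reshape(-1,2)
def rays(n,uv,o=None):
    m,p,Rm=cam(n,o);s=slopes(m,uv)
    return p,(Rm@np.c_[s[:,0],-s[:,1],-np.ones(len(s))].T).T
def onz(n,uv,z,o=None):
    p,d=rays(n,uv,o);return p+d*((z-p[2])/d[:,2])[:,None]
def cloud(n,d,o=None):
    v,u=np.mgrid[:480,:640];p,r=rays(n,np.c_[u.ravel(),v.ravel()],o)
    X=p+r*d.reshape(-1,1);X[d.ravel()<=0]=np.nan
    return X.reshape(480,640,3)
def proj(n,X,o=None):
    m,p,Rm=cam(n,o);X=(np.asarray(X,float)-p)@Rm
    s=np.c_[X[:,0]/-X[:,2],-X[:,1]/-X[:,2]];s=s*(1+m['k1']*(s**2).sum(1))[:,None]
    K=np.array(m['mtx']);return np.c_[s[:,0]*K[0,0]+K[0,2],s[:,1]*K[1,1]+K[1,2]]
E
python3 - <<'E'
from h import *
f=np.load('top0.npz');c,d=f['c'],f['d'];X=cloud('top',d)
hsv=cv2.cvtColor(c,cv2.COLOR_RGB2HSV);H,S,V=cv2.split(hsv)
for u,v in[(233,229),(228,226),(261,303),(412,240),(422,221),(360,260),(360,220),(300,200),(473,250)]:print((u,v),X[v,u].round(4),hsv[v,u])
def rep(name,m,pr=True):
    n,l,st,ce=cv2.connectedComponentsWithStats(m.astype(np.uint8))
    for i in range(1,n):
        if st[i,4]<60:continue
        mm=l==i;P=X[mm];P=P[~np.isnan(P[:,0])]
        r=cv2.minAreaRect(np.argwhere(mm)[:,::-1].astype(np.float32))
        print(name,st[i],ce[i].round(1),np.nanmedian(P,0).round(4),'z',np.percentile(P[:,2],[2,50,98]).round(3),'rect',np.round(r[0],1),np.round(r[1],1),round(r[2],1))
roi=np.zeros((480,640),bool);roi[180:300,330:490]=1
rep('fence',roi&(V>150)&(S<60))
rep('bar',roi&(H>10)&(H<30)&(S>130)&(V>100)&(X[...,2]>.03))
rep('disc',roi&(S<40)&(V>80)&(V<=180))
roi2=np.zeros((480,640),bool);roi2[150:330,170:300]=1
rep('gauge',roi2&(S<40)&(V>60))
cv2.imwrite('pics/zg.png',cv2.resize(c[180:300,330:490,::-1],None,fx=5,fy=5,interpolation=cv2.INTER_CUBIC))
cv2.imwrite('pics/za.png',cv2.resize(c[205:325,170:300,::-1],None,fx=5,fy=5,interpolation=cv2.INTER_CUBIC))
E
```

```text
(233, 229) [0.5638 0.2739 0.0595] [105  10  52]
(228, 226) [0.5657 0.2767 0.0922] [120   6 122]
(261, 303) [0.4349 0.2194 0.0668] [90  5 50]
(412, 240) [ 0.5524 -0.0476  0.0286] [105   8 136]
(422, 221) [ 0.5815 -0.0562  0.0798] [ 21 136 159]
(360, 260) [0.5142 0.0467 0.0335] [ 60   9 142]
(360, 220) [0.5895 0.046  0.0092] [102  18  71]
(300, 200) [ 0.6274  0.1593 -0.0044] [ 19  96 141]
(473, 250) [ 0.5361 -0.1586  0.0304] [ 65   9 164]
fence [ 344  238  134   42 1444] [417.8 263.8] [ 0.5076 -0.0631  0.0324] z [0.029 0.032 0.036] rect [411.  250.7] [131.6  40.5] 7.2
bar [410 206  21  31 242] [420.3 220.8] [ 0.5831 -0.0537  0.0788] z [0.061 0.079 0.082] rect [420.4 221.2] [ 8.  34.9] 26.6
disc [349 194   9  10  70] [352.8 198.5] [0.6298 0.0597 0.0109] z [0.005 0.011 0.015] rect [352.5 198.5] [8.5 8.5] 45.0
disc [466 208   9  10  66] [469.9 213. ] [ 0.6062 -0.1589  0.0103] z [0.004 0.01  0.014] rect [470. 213.] [8.5 8.5] 45.0
disc [396 216  32  32 583] [410.  233.3] [ 0.563  -0.0404  0.0287] z [0.007 0.029 0.034] rect [411.5 232.5] [31.8 29.7] 36.0
disc [ 342  237  138   44 2128] [419.2 263.4] [ 0.5079 -0.0662  0.0319] z [0.005 0.032 0.036] rect [410.2 251.6] [134.5  43.4] 6.3
gauge [216 217  35  23 533] [232.3 228.2] [0.5665 0.2762 0.0258] z [0.011 0.026 0.092] rect [232.5 227.8] [18.6 33.2] 80.5
gauge [243 297  34  14 273] [259.6 303.4] [0.4333 0.2215 0.0264] z [0.021 0.026 0.093] rect [259.9 303.6] [ 9.4 33.5] 80.5
```

View pics/zg.png

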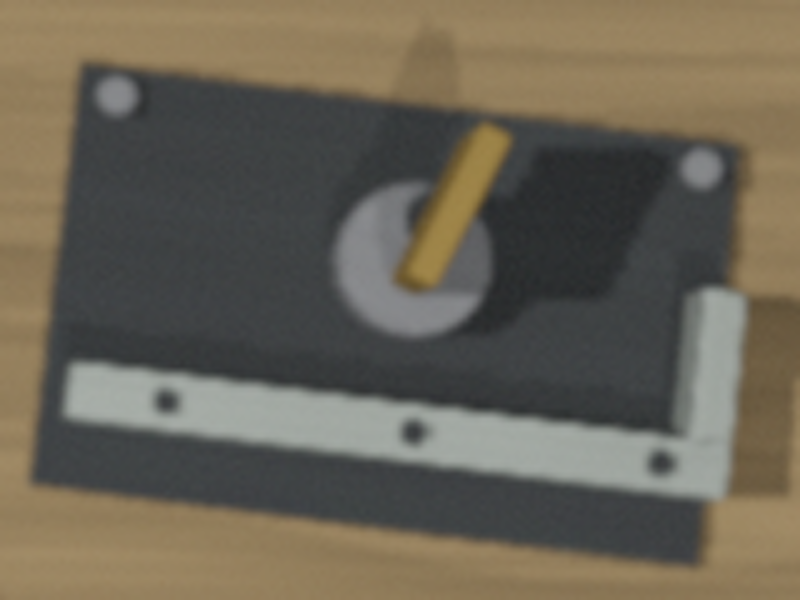

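View pics/za.png

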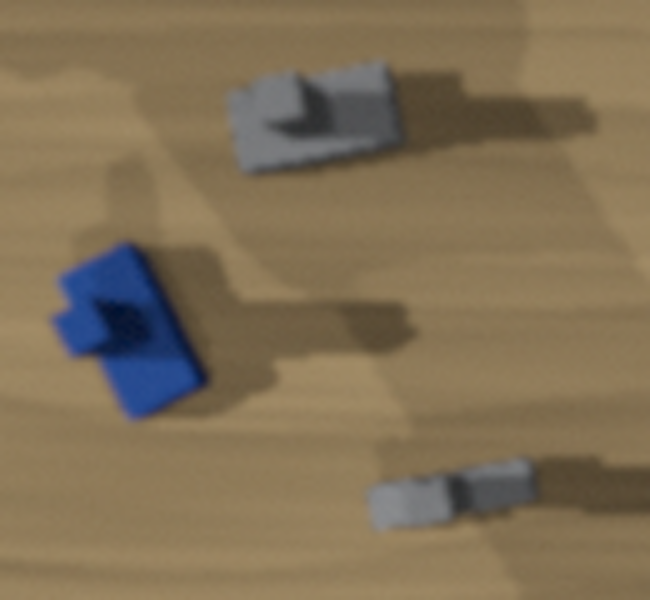

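```bash
python3 - <<'E'
from h import *
f=np.load('top0.npz');c,d=f['c'],f['d'];X=cloud('top',d)
H,S,V=cv2.split(cv2.cvtColor(c,cv2.COLOR_RGB2HSV))
vv,uu=np.mgrid[:480,:640]
F=(V>105)&(S<60)
# fence lane edge subpixel: per column, gradient of V going from dark to bright
pts=[];
for u in range(350,460):
    v0=253+ (u-345)*0.115-0.0
    col=V[int(v0)-6:int(v0)+8,u].astype(float);g=np.diff(col);i=g.argmax()
    if 0<i<len(g)-1 and g[i]>20:
        off=0.5*(g[i-1]-g[i+1])/(g[i-1]-2*g[i]+g[i+1]);pts.append((u,int(v0)-6+i+0.5+off))
P=onz('top',pts,.032)[:,:2]
vx,vy,x0,y0=cv2.fitLine(P.astype(np.float32),cv2.DIST_HUBER,0,.001,.001).ravel()
if vy<0:vx,vy=-vx,-vy
ey=np.array([vx,vy]);ex=np.array([vy,-vx]);yaw=np.arctan2(ex[1],ex[0])
r=(P-[x0,y0])@ex;print('fence',x0,y0,'yaw',yaw,np.degrees(yaw),'resid',r.std(),len(P))
# stop : near face of end stop, points on bright
# bar top
B=(H>10)&(H<30)&(S>110)&(V>135);B[:200]=0;B[250:]=0;B[:,:400]=0;B[:,440:]=0
n,l,st,ce=cv2.connectedComponentsWithStats(B.astype(np.uint8));i=st[1:,4].argmax()+1
Q=onz('top',np.argwhere(l==i)[:,::-1],.079)[:,:2]
rc=cv2.minAreaRect((Q*1000).astype(np.float32));print('bar',st[i],rc,Q.mean(0))
e=np.linalg.eigh(np.cov(Q.T))[1][:,1];print('bar dir',np.degrees(np.arctan2(e[1],e[0])), 'mean gap coord',(Q.mean(0)-[x0,y0])@ex)
# disc circle
D=(S<40)&(V>80);D[:214]=0;D[251:]=0;D[:,:394]=0;D[:,432:]=0
ct=max(cv2.findContours(D.astype(np.uint8),0,cv2.CHAIN_APPROX_NONE)[0],key=cv2.contourArea)[:,0]
W=onz('top',ct,.029)[:,:2];(cx,cy),rr=cv2.minEnclosingCircle((W*1000).astype(np.float32));print('disc',cx,cy,rr)
for nm,p in(('bar',Q.mean(0)),('disc',np.array([cx,cy])/1e3),('barrect',np.array(rc[0])/1e3)):
    print(nm,'dist from fence',(p-[x0,y0])@ex,(p-[x0,y0])@ey)
# gauge
for nm,(a,b,c0,c1) in{'thick':(214,243,212,255),'thin':(294,314,240,280)}.items():
    M=np.zeros_like(F);M[a:b,c0:c1]=1;M&=(S<45)&(V>45)&(X[...,2]>.012)
    top=M&(X[...,2]<.045)&(X[...,2]>.018);post=M&(X[...,2]>.08)
    for k,m,z in(('base',top,.025),('post',post,.09)):
        q=onz('top',np.argwhere(m)[:,::-1],z)[:,:2];rc=cv2.minAreaRect((q*1000).astype(np.float32));print(nm,k,m.sum(),np.round(rc[0],1),np.round(rc[1],1),rc[2],q.mean(0).round(4))
E
```

```text
fence 0.5155701 -0.04853009 yaw -0.107292615 -6.1474137 resid 0.0002071824851818839 110
bar [412 206  19  31 192] ((582.1720581054688, -54.523109436035156), (9.971744537353516, 57.061500549316406), 63.720645904541016) [ 0.58176525 -0.05471167]
bar dir 153.50465717468137 mean gap coord 0.06647646149274183
disc 567.24755859375 -46.682918548583984 29.4221248626709
bar dist from fence 0.06647646149274183 0.0009425996416151869
disc dist from fence 0.05118248272067753 0.007370527234674362
barrect dist from fence 0.06686074255364081 0.0011736382592879681
thick base 408 [569.2 281.5] [30.7 61.2] 12.777996063232422 [0.5679 0.2787]
thick post 96 [569.1 281.2] [16.7 17.3] 12.221179962158203 [0.5689 0.2812]
thin base 187 [432.2 226.6] [15.7 60.6] 12.134997367858887 [0.4333 0.2234]
thin post 84 [432.4 226.7] [13.5 17. ] 1.505306601524353 [0.4323 0.2263]
```

```bash
cat >> h.py <<'E'
def go(target,yawdeg):
    """remaining shift in tool units (after turning) & turn; tool y yaw in deg, tool x straight down"""
    o=bot.get_obs();Rt=q2R(o['tool_rot']);a=np.radians(yawdeg)
    y=np.array([np.cos(a),np.sin(a),0]);x=np.array([0,0,-1.]);Rg=np.c_[x,y,np.cross(x,y)]
    rv=R.from_matrix(Rt.T@Rg).as_rotvec()
    dp=np.array(target)-o['eef_pos']
    print('t',round(o['t'],3),'pos',np.round(o['eef_pos'],4),'tool y yaw',np.degrees(np.arctan2(Rt[1,1],Rt[0,1])).round(2),'x axis',Rt[:,0].round(4),'w',round(o['gripper_width'],3),'F',np.round(o['contact_force'],1),'j7',round(o['q'][6],2))
    print(' turn(360 units)',(rv/2/np.pi).round(4),'deg',np.degrees(rv).round(2),'| shift units NOW',(Rt.T@dp/.04).round(3),'AFTER turn',(Rg.T@dp/.04).round(3))
E
python3 - <<'E'
from h import *
go([.5828,-.0546,.16],63.5);go([.5828,-.0546,.16],-116.5)
E
```

```text
t 0.15 pos [0.2896 0.6092 0.2306] tool y yaw 64.57 x axis [-5.0e-04 -1.3e-03 -1.0e+00] w 1.0 F [ 0.7  1.1 -0.4] j7 -0.08
 turn(360 units) [0.003  0.     0.0002] deg [1.07 0.01 0.08] | shift units NOW [  1.782 -11.839  13.744] AFTER turn [  1.764 -11.581  13.964]
t 0.15 pos [0.2896 0.6092 0.2306] tool y yaw 64.57 x axis [-5.0e-04 -1.3e-03 -1.0e+00] w 1.0 F [ 0.7  1.1 -0.4] j7 -0.08
 turn(360 units) [-4.97e-01 -3.00e-04  0.00e+00] deg [-1.7892e+02 -1.2000e-01  1.0000e-02] | shift units NOW [  1.782 -11.839  13.744] AFTER turn [  1.764  11.581 -13.964]
```

>>> step_arm(
  plan=[
    [0.05, -0.72, 0.87, 0.003, 0, 0],
    [0.05, -0.72, 0.87, 0, 0, 0],
    [0.05, -0.72, 0.87, 0, 0, 0],
    [0.05, -0.72, 0.87, 0, 0, 0],
    [0.05, -0.72, 0.87, 0, 0, 0],
    [0.05, -0.72, 0.87, 0, 0, 0],
    [0.05, -0.72, 0.87, 0, 0, 0],
    [0.05, -0.72, 0.87, 0, 0, 0],
  ],
  fingers=-1,
  force=60,
)

```text
t: 1.15
eef_pos: [0.4372, 0.2781, 0.2152]
tool_rot: [0.688, 0.162, 0.688, -0.162]
contact_force: [0.9, 0.8, -0.9]
gripper_width: 1.005
```

>>> step_arm(
  plan=[
    [0.05, -0.72, 0.87, 0, 0, 0],
    [0.05, -0.72, 0.87, 0, 0, 0],
    [0.05, -0.72, 0.87, 0, 0, 0],
    [0.05, -0.72, 0.87, 0, 0, 0],
    [0.05, -0.72, 0.87, 0, 0, 0],
    [0.05, -0.72, 0.87, 0, 0, 0],
    [0.05, -0.72, 0.87, 0, 0, 0],
    [0, 0, 0, 0, 0, 0],
  ],
)

```text
t: 2.15
eef_pos: [0.5655, -0.0141, 0.2011]
tool_rot: [0.688, 0.164, 0.688, -0.165]
contact_force: [0.0, -0.3, -0.5]
gripper_width: 1.003
```

```bash
python3 - <<'E'
from h import *
go([.5828,-.0546,.15],63.5)
o=bot.get_obs();c,d=bot.read_camera('wrist');cv2.imwrite('pics/w1.png',c[:,:,::-1]);np.savez('w1.npz',c=c,d=d,p=o['eef_pos'],r=o['tool_rot'])
E
```

```text
t 2.15 pos [ 0.5655 -0.0141  0.2011] tool y yaw 63.11 x axis [ 1.e-04 -2.e-03 -1.e+00] w 1.003 F [ 0.  -0.3 -0.5] j7 1.13
 turn(360 units) [-0.0011  0.0002  0.0003] deg [-0.39  0.06  0.1 ] | shift units NOW [ 1.28  -0.705  0.843] AFTER turn [ 1.278 -0.713  0.84 ]
```

View pics/w1.png

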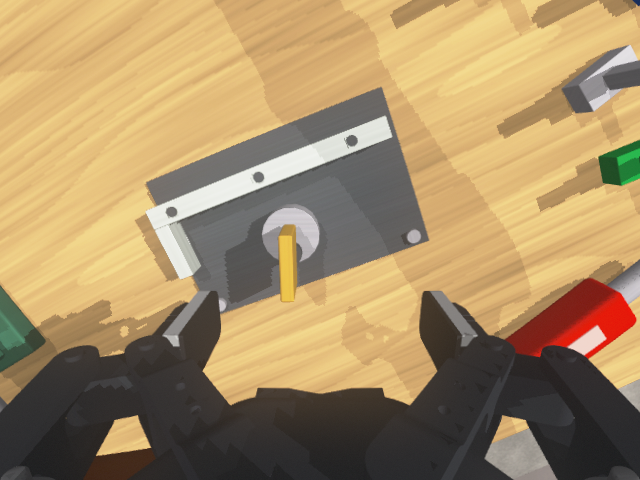

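```bash
python3 - <<'E'
from h import *
f=np.load('w1.npz');c=f['c'];o=dict(eef_pos=f['p'],tool_rot=f['r'])
H,S,V=cv2.split(cv2.cvtColor(c,cv2.COLOR_RGB2HSV))
print(c[220:305:6,288].tolist())
roi=np.zeros(H.shape,bool);roi[218:310,270:305]=1
for th in(200,215):
    B=roi&(S>140)&(V>th);n,l,st,ce=cv2.connectedComponentsWithStats(B.astype(np.uint8));i=st[1:,4].argmax()+1
    Q=onz('wrist',np.argwhere(l==i)[:,::-1],.079,o)[:,:2];rc=cv2.minAreaRect((Q*1000).astype(np.float32));e=np.linalg.eigh(np.cov(Q.T))[1][:,1]
    print(st[i],rc,Q.mean(0),np.degrees(np.arctan2(e[1],e[0])))
# fence lane edge
pts=[]
for u in range(200,380):
    v=int(np.interp(u,[185,390],[223,135]));col=V[v-8:v+9,u].astype(float);g=-np.diff(col);k=g.argmax()
    if g[k]>40: pts.append((u,v-8+k+.5))
P=onz('wrist',pts,.032,o)[:,:2]
vx,vy,x0,y0=cv2.fitLine(P.astype(np.float32),cv2.DIST_HUBER,0,.001,.001).ravel();s=np.sign(vy);vx*=s;vy*=s
ex=np.array([vy,-vx]);print('fence',x0,y0,np.degrees(np.arctan2(ex[1],ex[0])),len(pts),((P-[x0,y0])@ex).std(),'bar dist',(Q.mean(0)-[x0,y0])@ex)
E
```

```text
[[206, 200, 206], [173, 138, 67], [177, 138, 68], [234, 193, 79], [234, 192, 78], [234, 194, 79], [235, 194, 78], [235, 194, 78], [235, 195, 77], [236, 195, 77], [236, 196, 78], [236, 196, 77], [236, 198, 76], [236, 196, 79], [233, 197, 129]]
[279 235  16  67 858] ((581.5628662109375, -53.844520568847656), (11.235851287841797, 58.61348342895508), 63.230281829833984) [ 0.58106103 -0.05385511] 153.5517896650553
[279 236  15  65 796] ((581.4166870117188, -53.999088287353516), (10.208416938781738, 56.85044860839844), 63.391937255859375) [ 0.58077933 -0.053677  ] 153.55246962834576
fence 0.51735973 -0.022237487 -6.093755 180 0.00024474360923672656 bar dist 0.06639872957529855
```

```bash
python3 - <<'E'
from h import *
go([.582,-.0543,.047],63.5)
E
```

```text
t 2.2 pos [ 0.5649 -0.0114  0.201 ] tool y yaw 63.29 x axis [-6.e-04 -6.e-04 -1.e+00] w 1.001 F [0.5 0.3 0.9] j7 1.13
 turn(360 units) [-0.0006 -0.      0.0001] deg [-0.21 -0.01  0.05] | shift units NOW [ 3.85  -0.763  0.864] AFTER turn [ 3.849 -0.769  0.861]
```

>>> step_arm(
  plan=[
    [0.5, -0.39, 0.43, 0, 0, 0],
    [0.5, -0.38, 0.43, 0, 0, 0],
    [0, 0, 0, 0, 0, 0],
    [0, 0, 0, 0, 0, 0],
  ],
)

```text
t: 2.7
eef_pos: [0.5819, -0.0507, 0.1616]
tool_rot: [0.688, 0.162, 0.688, -0.161]
contact_force: [0.1, -0.4, 0.9]
gripper_width: 1.001
```

```bash
python3 - <<'E'
from h import *
go([.582,-.0543,.047],63.5)
o=bot.get_obs();c,d=bot.read_camera('wrist');cv2.imwrite('pics/w2.png',c[:,:,::-1]);np.savez('w2.npz',c=c,d=d,p=o['eef_pos'],r=o['tool_rot'])
go([.582,-.0543,.047],63.5)
E
```

```text
t 2.7 pos [ 0.5819 -0.0507  0.1616] tool y yaw 63.59 x axis [-0.     0.001 -1.   ] w 1.001 F [ 0.1 -0.4  0.9] j7 1.23
 turn(360 units) [ 0.0002 -0.0001 -0.0001] deg [ 0.09 -0.03 -0.05] | shift units NOW [ 2.866 -0.082  0.043] AFTER turn [ 2.866 -0.079  0.042]
t 2.75 pos [ 0.5821 -0.0506  0.1619] tool y yaw 63.61 x axis [ 6.e-04  1.e-03 -1.e+00] w 0.999 F [-0.2 -0.  -0.4] j7 1.23
 turn(360 units) [ 0.0003  0.     -0.0002] deg [ 0.11  0.01 -0.07] | shift units NOW [ 2.873 -0.087  0.038] AFTER turn [ 2.873 -0.084  0.039]
```

View pics/w2.png

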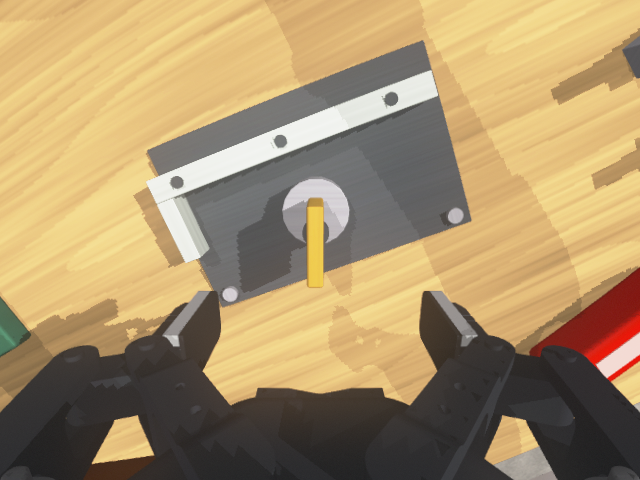

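```bash
cat > m.py <<'E'
from h import *
def bar(f,roi,z=.079,th=200):
    f=np.load(f);c=f['c'];o=dict(eef_pos=f['p'],tool_rot=f['r']) if 'p' in f else None
    H,S,V=cv2.split(cv2.cvtColor(c,cv2.COLOR_RGB2HSV));m=np.zeros(H.shape,bool);m[roi[1]:roi[3],roi[0]:roi[2]]=1
    B=m&(S>130)&(V>th)&(H>10)&(H<35);n,l,st,ce=cv2.connectedComponentsWithStats(B.astype(np.uint8));i=st[1:,4].argmax()+1
    Q=onz('wrist' if o else 'top',np.argwhere(l==i)[:,::-1],z,o)[:,:2];rc=cv2.minAreaRect((Q*1000).astype(np.float32));e=np.linalg.eigh(np.cov(Q.T))[1][:,1]
    print('bar',st[i],np.round(rc[0],1),np.round(rc[1],1),np.degrees(np.arctan2(e[1],e[0])).round(2),Q.mean(0).round(4));return Q.mean(0)
def wfence(f,a,b):
    f=np.load(f);c=f['c'];o=dict(eef_pos=f['p'],tool_rot=f['r']);V=cv2.cvtColor(c,cv2.COLOR_RGB2HSV)[...,2]
    pts=[]
    for u in range(a[0]+8,b[0]-8):
        v=int(np.interp(u,[a[0],b[0]],[a[1],b[1]]));col=V[v-8:v+9,u].astype(float);g=-np.diff(col);k=g.argmax()
        if g[k]>40: pts.append((u,v-8+k+.5))
    P=onz('wrist',pts,.032,o)[:,:2]
    vx,vy,x0,y0=cv2.fitLine(P.astype(np.float32),cv2.DIST_HUBER,0,.001,.001).ravel();s=np.sign(vy);vx*=s;vy*=s
    ex=np.array([vy,-vx]);print('fence',x0,y0,'x at y=-.05:',x0+(-.05-y0)*vx/vy,'yaw',np.degrees(np.arctan2(ex[1],ex[0])).round(2),len(pts),((P-[x0,y0])@ex).std().round(5));return np.array([x0,y0]),ex
E
python3 - <<'E'
from m import *
q=bar('w2.npz',(300,190,335,295))
p,ex=wfence('w2.npz',(190,196),(435,97));print((q-p)@ex)
E
```

```text
bar [ 307  206   17   82 1251] [581.6 -54.6] [11.5 58.9] 153.31 [ 0.5811 -0.0541]
fence 0.51259786 -0.06732033 x at y=-.05: 0.5144354 yaw -6.06 229 0.00021
0.06673243799735337
```

>>> step_arm(
  plan=[
    [0, -0.09, 0.04, 0, 0, 0],
    [0.6, 0, 0, 0, 0, 0],
    [0.6, 0, 0, 0, 0, 0],
    [0.6, 0, 0, 0, 0, 0],
    [0.6, 0, 0, 0, 0, 0],
    [0.45, 0, 0, 0, 0, 0],
    [0, 0, 0, 0, 0, 0],
  ],
)

```text
t: 3.62
eef_pos: [0.5809, -0.0562, 0.0464]
tool_rot: [0.688, 0.162, 0.689, -0.162]
contact_force: [-0.3, 0.7, 0.7]
gripper_width: 1.002
```

>>> step_arm(
  plan=[
    [0, 0, 0, 0, 0, 0],
    [0, 0, 0, 0, 0, 0],
    [0, 0, 0, 0, 0, 0],
    [0, 0, 0, 0, 0, 0],
    [0, 0, 0, 0, 0, 0],
    [0, 0, 0, 0, 0, 0],
  ],
  fingers=1,
  force=60,
)

```text
t: 4.38
eef_pos: [0.5828, -0.055, 0.0479]
tool_rot: [0.689, 0.162, 0.688, -0.161]
contact_force: [1.2, 6.4, 5.4]
gripper_width: 0.13
```

```bash
python3 - <<'E'
from h import *
go([.5817,-.0545,.047],-6.1)
print(bot.get_obs()['torque'])
o=bot.get_obs();c,d=bot.read_camera('side');cv2.imwrite('pics/s2.png',c[:,:,::-1])
E
```

```text
t 4.375 pos [ 0.5828 -0.055   0.0479] tool y yaw 63.56 x axis [ 0.0017  0.0014 -1.    ] w 0.13 F [1.2 6.4 5.4] j7 1.29
 turn(360 units) [ 1.935e-01 -1.000e-04 -4.000e-04] deg [ 6.965e+01 -3.000e-02 -1.300e-01] | shift units NOW [ 0.023 -0.    -0.029] AFTER turn [ 0.023 -0.028 -0.01 ]
[ 0.87165927 -0.03885179 -0.11193497]
```

View pics/s2.png

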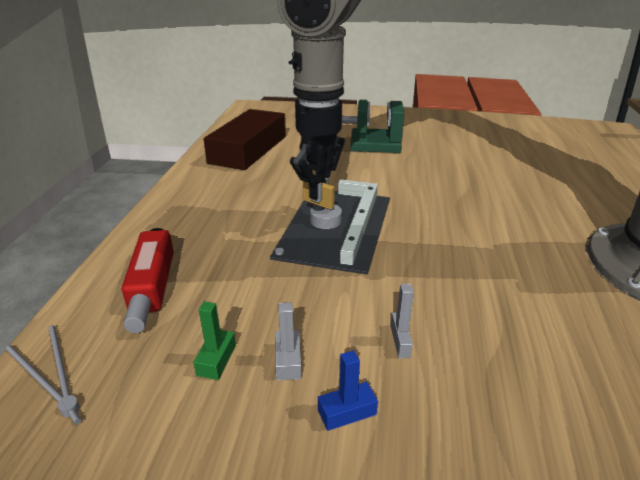

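>>> step_arm(
  plan=[
    [0, 0, 0, 0.0242, 0, 0],
    [0, 0, 0, 0.0242, 0, 0],
    [0, 0, 0, 0.0242, 0, 0],
    [0, 0, 0, 0.0242, 0, 0],
    [0, 0, 0, 0.0242, 0, 0],
    [0, 0, 0, 0.0242, 0, 0],
    [0, 0, 0, 0.0242, 0, 0],
    [0, 0, 0, 0.0242, 0, 0],
  ],
)

```text
t: 5.42
eef_pos: [0.5831, -0.0548, 0.0479]
tool_rot: [0.472, 0.528, 0.472, -0.526]
contact_force: [1.9, 4.7, 2.9]
gripper_width: 0.132
```

>>> step_arm(
  plan=[
    [0, 0, 0, 0, 0, 0],
    [0, 0, 0, 0, 0, 0],
    [0, 0, 0, 0, 0, 0],
  ],
)

```text
t: 5.8
eef_pos: [0.583, -0.0547, 0.0479]
tool_rot: [0.472, 0.527, 0.473, -0.525]
contact_force: [2.6, 5.7, 5.4]
gripper_width: 0.132
```

```bash
python3 - <<'E'
from m import *
go([.5817,-.0545,.047],-6.1)
print(bot.get_obs()['torque'])
o=bot.get_obs();c,d=bot.read_camera('wrist');cv2.imwrite('pics/w3.png',c[:,:,::-1]);np.savez('w3.npz',c=c,d=d,p=o['eef_pos'],r=o['tool_rot'])
E
```

```text
t 5.8 pos [ 0.583  -0.0547  0.0479] tool y yaw -6.16 x axis [ 0.0017  0.002  -1.    ] w 0.132 F [2.6 5.7 5.4] j7 0.34
 turn(360 units) [-0.0002 -0.0003 -0.0002] deg [-0.06 -0.12 -0.09] | shift units NOW [ 0.022 -0.033 -0.002] AFTER turn [ 0.022 -0.033 -0.003]
[ 1.04508188 -0.22349382 -0.21905615]
```

View pics/w3.png

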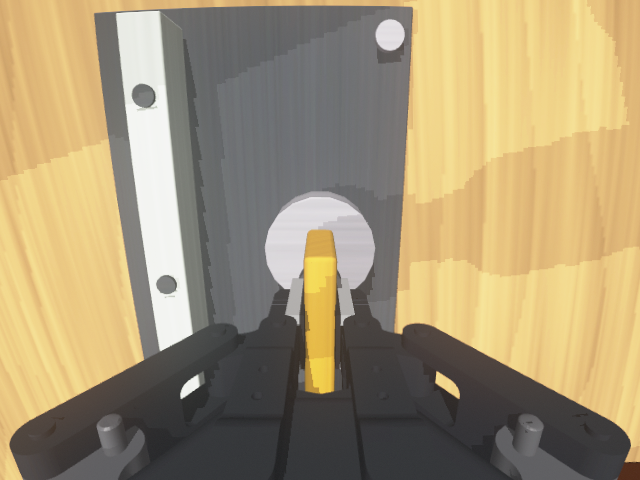

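>>> step_arm(
  plan=[
    [0, 0, 0, 0, 0, 0],
    [0, 0, 0, 0, 0, 0],
    [0, 0, 0, 0, 0, 0],
    [0, 0, 0, 0, 0, 0],
    [-0.5, 0, 0, 0, 0, 0],
    [-0.6, 0, 0, 0, 0, 0],
    [-1, 0, 0, 0, 0, 0],
    [-1, 0, 0, 0, 0, 0],
  ],
  fingers=-1,
)

```text
t: 6.85
eef_pos: [0.5817, -0.0568, 0.1737]
tool_rot: [0.472, 0.527, 0.472, -0.526]
contact_force: [0.5, 1.0, -0.3]
gripper_width: 0.997
```

>>> step_arm(
  plan=[
    [-0.4, 0, 0, 0, 0, 0],
    [0, 0, 0, 0, 0, 0],
    [0, 0, 0, 0, 0, 0],
  ],
)

```text
t: 7.22
eef_pos: [0.5809, -0.0561, 0.1862]
tool_rot: [-0.472, -0.526, -0.473, 0.527]
contact_force: [0.1, -0.3, 0.4]
gripper_width: 1.0
```

```bash
python3 - <<'E'
from m import *
o=bot.get_obs();c,d=bot.read_camera('wrist');cv2.imwrite('pics/w4.png',c[:,:,::-1]);np.savez('w4.npz',c=c,d=d,p=o['eef_pos'],r=o['tool_rot'])
go([.569,.281,.19],12.5)
E
```

```text
t 7.275 pos [ 0.5808 -0.0561  0.186 ] tool y yaw -6.19 x axis [-0.0025 -0.     -1.    ] w 0.998 F [ 0.4  0.6 -0.1] j7 0.22
 turn(360 units) [-0.0519 -0.      0.0004] deg [-1.869e+01 -1.000e-02  1.400e-01] | shift units NOW [-0.1   -1.203 -8.348] AFTER turn [-0.101  1.536 -8.293]
```

View pics/w4.png

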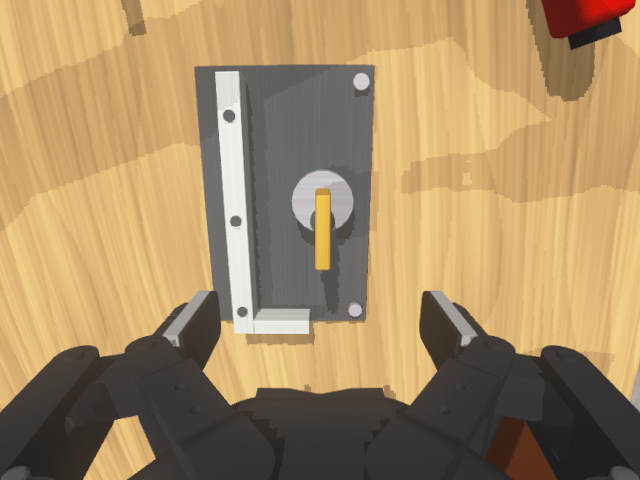

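```bash
python3 - <<'E'
from m import *
q=bar('w4.npz',(305,180,340,275))
f=np.load('w4.npz');c=f['c'];o=dict(eef_pos=f['p'],tool_rot=f['r']);V=cv2.cvtColor(c,cv2.COLOR_RGB2HSV)[...,2].astype(float)
pts=[];pl=[]
for v in range(80,300):
    u=int(np.interp(v,[72,320],[240,253]));g=-np.diff(V[v,u-6:u+7]);k=g.argmax()
    if g[k]>25 and 0<k<len(g)-1: pts.append((u-6+k+.5+.5*(g[k-1]-g[k+1])/(g[k-1]-2*g[k]+g[k+1]),v))
P=onz('wrist',pts,.032,o)[:,:2]
vx,vy,x0,y0=cv2.fitLine(P.astype(np.float32),cv2.DIST_HUBER,0,.001,.001).ravel();s=np.sign(vy);vx*=s;vy*=s
ex=np.array([vy,-vx]);ey=np.array([vx,vy]);print('fence',x0,y0,'x at y=-.05',x0+(-.05-y0)*vx/vy,np.degrees(np.arctan2(ex[1],ex[0])),len(pts),((P-[x0,y0])@ex).std())
print('bar dist',(q-[x0,y0])@ex)
S=onz('wrist',[(283,310),(300,309),(228,71)],.032,o)[:,:2];E=onz('wrist',[(285,66)],.006,o)[:,:2]
piv=np.array([.582,-.0545])
print('stop face y',((S[:2]-piv)@ey),'fence end y',((S[2]-piv)@ey),'plate end',((E-piv)@ey))
E
```

```text
bar [ 316  195   14   74 1005] [582.5 -54. ] [57.5 10. ] 83.39 [ 0.5824 -0.0529]
fence 0.5177396 -0.01921127 x at y=-.05 0.5144464 -6.1052847 220 8.183135856372869e-05
bar dist 0.06789643973755291
stop face y [-0.08945032 -0.08834281] fence end y 0.12406984521972307 plate end [0.13259205]
```

>>> step_arm(
  plan=[
    [0, -0.15, -1, 0, 0, 0],
    [0, -0.15, -1, 0, 0, 0],
    [0, -0.15, -1, 0, 0, 0],
    [0, -0.15, -1, 0, 0, 0],
    [0, -0.15, -1, 0, 0, 0],
    [0, -0.15, -1, 0, 0, 0],
    [0, -0.15, -1, 0, 0, 0],
    [0, -0.15, -1, 0, 0, 0],
  ],
)

```text
t: 8.28
eef_pos: [0.5678, 0.2678, 0.1857]
tool_rot: [-0.472, -0.525, -0.472, 0.527]
contact_force: [-0.4, 0.5, 0.2]
gripper_width: 1.0
```

>>> step_arm(
  plan=[
    [0, 0, -0.35, -0.026, 0, 0],
    [0, 0, 0, -0.026, 0, 0],
    [0, 0, 0, 0, 0, 0],
    [0, 0, 0, 0, 0, 0],
  ],
)

```text
t: 8.78
eef_pos: [0.5699, 0.2801, 0.1865]
tool_rot: [0.551, 0.443, 0.551, -0.444]
contact_force: [1.2, -0.8, 0.0]
gripper_width: 1.006
```

```bash
python3 - <<'E'
from m import *
o=bot.get_obs();c,d=bot.read_camera('wrist');cv2.imwrite('pics/w5.png',c[:,:,::-1]);np.savez('w5.npz',c=c,d=d,p=o['eef_pos'],r=o['tool_rot'])
c2,d2=bot.read_camera('top');cv2.imwrite('pics/t5.png',c2[:,:,::-1]);np.savez('t5.npz',c=c2,d=d2)
go([.569,.281,.19],12.5)
E
```

```text
t 8.875 pos [0.5701 0.2803 0.1869] tool y yaw 12.37 x axis [-5.e-04 -5.e-04 -1.e+00] w 1.001 F [-0.  -0.6 -1.7] j7 -0.06
 turn(360 units) [-0.0004  0.0001  0.0001] deg [-0.13  0.02  0.04] | shift units NOW [-0.077 -0.022 -0.022] AFTER turn [-0.077 -0.022 -0.022]
```

View pics/w5.png

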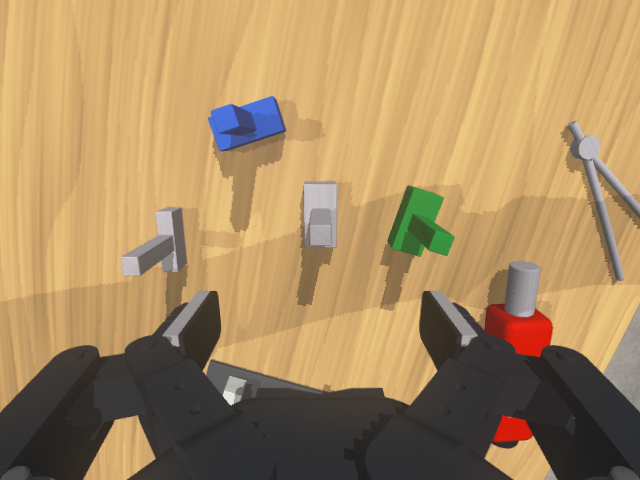

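View pics/t5.png

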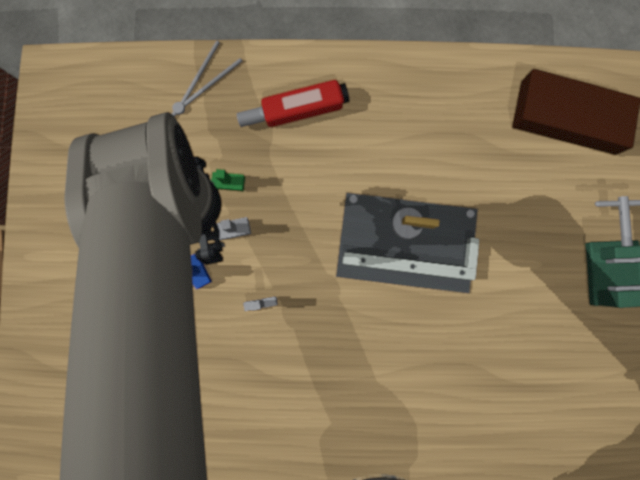

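```bash
python3 - <<'E'
from m import *
f=np.load('w5.npz');c,d=f['c'],f['d'];o=dict(eef_pos=f['p'],tool_rot=f['r']);X=cloud('wrist',d,o)
H,S,V=cv2.split(cv2.cvtColor(c,cv2.COLOR_RGB2HSV))
m=np.zeros(H.shape,bool);m[170:260,295:345]=1
g=m&(S<50)&(X[...,2]>.012)
for k,mm,z in(('base',g&(X[...,2]<.03),.025),('post',g&(X[...,2]>.086),.09)):
    q=onz('wrist',np.argwhere(mm)[:,::-1],z,o)[:,:2];rc=cv2.minAreaRect((q*1000).astype(np.float32));print(k,mm.sum(),np.round(rc[0],1),np.round(rc[1],1),rc[2],np.nanmedian(X[mm],0))
# bar in top view
f=np.load('t5.npz');c=f['c'];H,S,V=cv2.split(cv2.cvtColor(c,cv2.COLOR_RGB2HSV))
m[:]=0;m[212:232,400:445]=1;B=m&(S>110)&(H>10)&(H<30)&(V>130)
n,l,st,ce=cv2.connectedComponentsWithStats(B.astype(np.uint8));i=st[1:,4].argmax()+1
q=onz('top',np.argwhere(l==i)[:,::-1],.079)[:,:2];e=np.linalg.eigh(np.cov(q.T))[1][:,1];print(st[i],q.mean(0),np.degrees(np.arctan2(e[1],e[0])),cv2.minAreaRect((q*1000).astype(np.float32)))
E
```

```text
base 1384 [568.3 284.3] [29.6 60.6] 12.294862747192383 [0.56561415 0.2956742  0.02454736]
post 457 [568.1 284. ] [15.3 16.6] 12.753692626953125 [0.5682221  0.28410929 0.08955744]
[407 219   9   3  14] [ 0.58298492 -0.03684308] 80.60817340409756 ((582.9940795898438, -37.336910247802734), (14.15655517578125, 2.2875330448150635), 81.52459716796875)
```

>>> step_arm(
  plan=[
    [0.4, -0.025, -0.07, 0, 0, 0],
    [0.6, 0, 0, 0, 0, 0],
    [0.6, 0, 0, 0, 0, 0],
    [0.6, 0, 0, 0, 0, 0],
    [0.6, 0, 0, 0, 0, 0],
    [0.4, 0, 0, 0, 0, 0],
    [0, 0, 0, 0, 0, 0],
  ],
  fingers=-0.4,
)

```text
t: 9.75
eef_pos: [0.5675, 0.2829, 0.0577]
tool_rot: [0.551, 0.442, 0.552, -0.444]
contact_force: [0.0, 0.5, 1.0]
gripper_width: 0.701
```

```bash
python3 - <<'E'
from m import *
go([.5685,.283,.059],12.5)
o=bot.get_obs();c,d=bot.read_camera('wrist');cv2.imwrite('pics/w6.png',c[:,:,::-1]);np.savez('w6.npz',c=c,d=d,p=o['eef_pos'],r=o['tool_rot'])
E
```

```text
t 9.75 pos [0.5675 0.2829 0.0577] tool y yaw 12.5 x axis [-0.0024 -0.0016 -1.    ] w 0.701 F [0.  0.5 1. ] j7 0.02
 turn(360 units) [0.     0.0002 0.0004] deg [0.   0.06 0.15] | shift units NOW [-0.033  0.025  0.003] AFTER turn [-0.033  0.026  0.003]
```

View pics/w6.png

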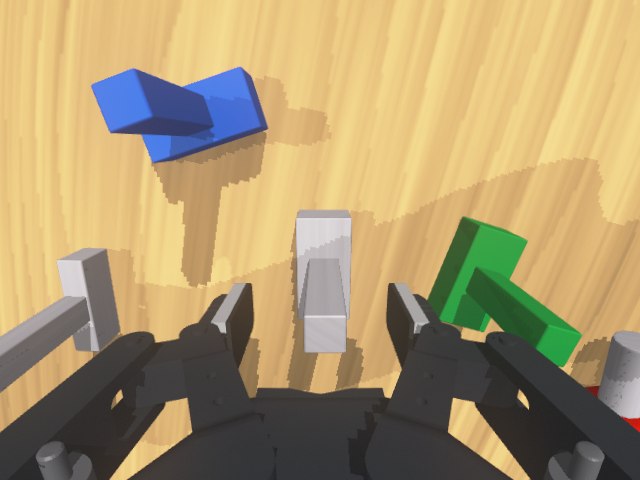

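```bash
python3 - <<'E'
from m import *
f=np.load('w6.npz');o=dict(eef_pos=f['p'],tool_rot=f['r'])
print(onz('wrist',[(305,317),(346,317),(305,352),(346,352)],.09,o).mean(0))
E
```

```text
[0.56896851 0.28369119 0.09      ]
```

>>> step_arm(
  plan=[
    [0, 0.03, 0, 0, 0, 0],
    [0, 0, 0, 0, 0, 0],
    [0, 0, 0, 0, 0, 0],
    [0, 0, 0, 0, 0, 0],
    [0, 0, 0, 0, 0, 0],
  ],
  fingers=1,
  force=60,
)

```text
t: 10.42
eef_pos: [0.5699, 0.2838, 0.0601]
tool_rot: [0.551, 0.443, 0.552, -0.442]
contact_force: [-2.2, -0.8, 5.4]
gripper_width: 0.176
```

```bash
python3 - <<'E'
from m import *
go([.5685,.283,.059],12.5)
E
```

```text
t 10.425 pos [0.5699 0.2838 0.0601] tool y yaw 12.52 x axis [ 2.e-04  7.e-04 -1.e+00] w 0.176 F [-2.2 -0.8  5.4] j7 0.02
 turn(360 units) [ 0.     -0.0001 -0.0001] deg [ 0.02 -0.04 -0.02] | shift units NOW [ 0.028 -0.037  0.011] AFTER turn [ 0.028 -0.037  0.011]
```

>>> step_arm(
  plan=[
    [-0.5, 0, 0, 0, 0, 0],
    [-0.6, 0, 0, 0, 0, 0],
    [-0.5, 0, 0, 0, 0, 0],
    [0, 0, 0, 0.026, 0, 0],
    [0, 0, 0, 0.026, 0, 0],
    [0, 0, 0, 0, 0, 0],
  ],
)

```text
t: 11.18
eef_pos: [0.5694, 0.2837, 0.1236]
tool_rot: [-0.473, -0.526, -0.473, 0.526]
contact_force: [-0.9, 0.2, -5.6]
gripper_width: 0.177
```

```bash
python3 - <<'E'
from m import *
go([.5447,.0451,.12],-6.1)
E
```

```text
t 11.175 pos [0.5694 0.2837 0.1236] tool y yaw -6.1 x axis [-1.e-04 -4.e-04 -1.e+00] w 0.177 F [-0.9  0.2 -5.6] j7 -0.29
 turn(360 units) [0.     0.0001 0.    ] deg [0.   0.02 0.  ] | shift units NOW [0.093 0.019 5.998] AFTER turn [0.09  0.019 5.998]
```

>>> step_arm(
  plan=[
    [0, 0, 0.5, 0, 0, 0],
    [0, 0, 0.9, 0, 0, 0],
    [0, 0, 0.9, 0, 0, 0],
    [0, 0, 0.9, 0, 0, 0],
    [0, 0.02, 0.9, 0, 0, 0],
    [0, 0, 0.9, 0, 0, 0],
    [0, 0, 0.7, 0, 0, 0],
    [0, 0, 0.3, 0, 0, 0],
  ],
)

```text
t: 12.18
eef_pos: [0.5439, 0.0417, 0.1237]
tool_rot: [-0.472, -0.527, -0.472, 0.527]
contact_force: [0.3, 0.5, -5.3]
gripper_width: 0.172
```

>>> step_arm(
  plan=[
    [0, 0, 0, 0, 0, 0],
    [0, 0, 0, 0, 0, 0],
    [0, 0, 0, 0, 0, 0],
  ],
)

```text
t: 12.55
eef_pos: [0.5447, 0.0463, 0.1232]
tool_rot: [0.473, 0.526, 0.473, -0.526]
contact_force: [-0.1, -0.8, -5.4]
gripper_width: 0.178
```

```bash
python3 - <<'E'
from m import *
go([.5447,.0451,.07],-6.1)
o=bot.get_obs();c,d=bot.read_camera('wrist');cv2.imwrite('pics/w7.png',c[:,:,::-1]);np.savez('w7.npz',c=c,d=d,p=o['eef_pos'],r=o['tool_rot'])
c,d=bot.read_camera('side');cv2.imwrite('pics/s7.png',c[:,:,::-1])
E
```

```text
t 12.55 pos [0.5447 0.0463 0.1232] tool y yaw -6.07 x axis [-1.e-04  4.e-04 -1.e+00] w 0.178 F [-0.1 -0.8 -5.4] j7 0.07
 turn(360 units) [ 0.0001 -0.0001  0.    ] deg [ 0.03 -0.02  0.01] | shift units NOW [1.33  0.003 0.031] AFTER turn [1.33  0.002 0.031]
```

View pics/w7.png

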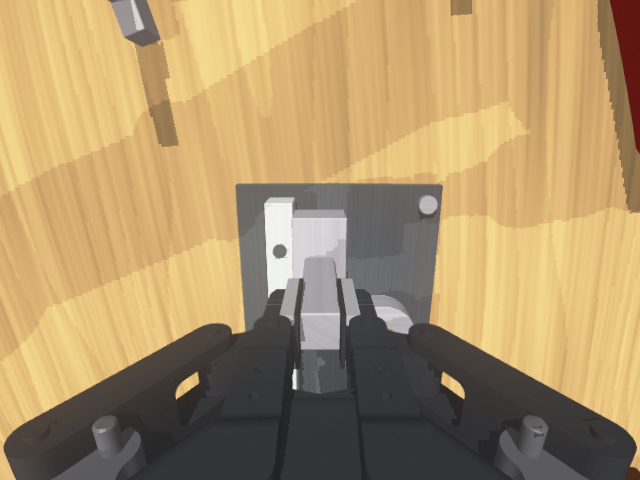

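View pics/s7.png

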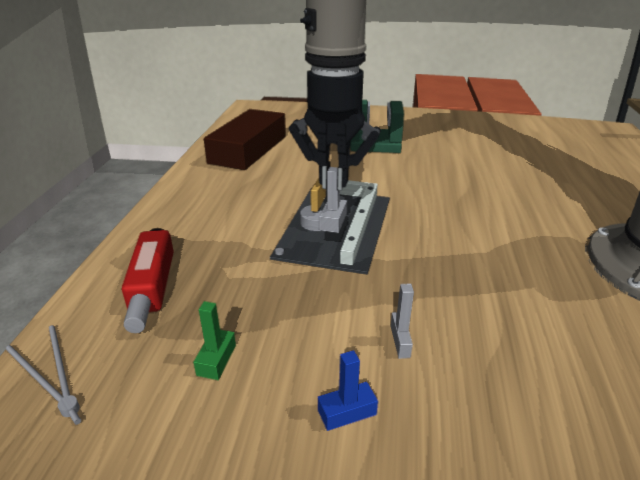

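```bash
python3 - <<'E'
from m import *
f=np.load('w7.npz');o=dict(eef_pos=f['p'],tool_rot=f['r'])
a=np.radians(-6.1);ex=np.array([np.cos(a),np.sin(a)]);ey=np.array([-ex[1],ex[0]]);g=np.array([.5346,-.0494])
def G(uv,z):
    P=onz('wrist',uv,z,o)[:,:2]-g;return np.c_[P@ex,P@ey].round(4).tolist()
zt=o['eef_pos'][2]-.060+.025
print('gauge far edge corners',G([(292,219),(346,219)],zt))
print('post top',G([(300,313),(341,313),(300,348),(341,348)],zt+.065))
print('fence right edge',G([(296,205)],.032),'fence end',G([(280,198)],.032),'plate end',G([(340,184)],.006))
c=f['c'];print(c[240,284:300].tolist(),c[240,340:352].tolist(),c[205,290:300,0])
E
```

```text
gauge far edge corners [[-0.0155, 0.1251], [0.0133, 0.1252]]
post top [[-0.0079, 0.1042], [0.0071, 0.1042], [-0.0082, 0.0893], [0.0074, 0.0893]]
fence right edge [[-0.0172, 0.1227]] fence end [[-0.0283, 0.1276]] plate end [[0.0147, 0.1343]]
[[240, 241, 237], [240, 241, 237], [239, 241, 237], [241, 242, 238], [241, 243, 239], [241, 243, 240], [242, 243, 240], [243, 244, 241], [219, 217, 217], [216, 213, 215], [216, 213, 217], [216, 213, 216], [216, 213, 217], [216, 213, 216], [216, 212, 216], [217, 214, 217]] [[187, 184, 188], [187, 184, 188], [186, 182, 187], [187, 185, 188], [190, 186, 190], [176, 174, 177], [130, 128, 130], [111, 112, 114], [101, 102, 103], [100, 103, 103], [100, 102, 102], [99, 99, 102]] [242 232 152 119 116  98  88 104 107 107]
```

>>> step_arm(
  plan=[
    [0.4, 0.02, 0, 0, 0, 0],
    [0.5, 0, 0, 0, 0, 0],
    [0.35, 0, 0, 0, 0, 0],
    [0.08, 0, 0, 0, 0, 0],
    [0, 0, 0, 0, 0, 0],
    [0, 0, 0, 0, 0, 0],
  ],
)

```text
t: 13.4
eef_pos: [0.5459, 0.0448, 0.0706]
tool_rot: [0.472, 0.527, 0.472, -0.526]
contact_force: [-0.4, -0.3, -5.7]
gripper_width: 0.175
```

>>> step_arm(
  plan=[
    [0.05, 0, 0, 0, 0, 0],
    [0.05, 0, 0, 0, 0, 0],
    [0, 0, 0, 0, 0, 0],
    [0, 0, 0, 0, 0, 0],
  ],
)

```text
t: 13.9
eef_pos: [0.5455, 0.0449, 0.0662]
tool_rot: [0.472, 0.526, 0.472, -0.526]
contact_force: [0.3, 1.0, -4.3]
gripper_width: 0.175
```

```bash
python3 - <<'E'
from m import *
go([.5272,-.119,.066],-6.1)
E
```

```text
t 13.9 pos [0.5455 0.0449 0.0662] tool y yaw -6.2 x axis [ 2.e-04  1.e-04 -1.e+00] w 0.175 F [ 0.3  1.  -4.3] j7 0.14
 turn(360 units) [-0.0003 -0.     -0.    ] deg [-0.1  -0.01 -0.01] | shift units NOW [ 4.000e-03 -1.200e-02  4.122e+00] AFTER turn [ 4.000e-03 -2.000e-02  4.122e+00]
```

>>> step_arm(
  plan=[
    [0.04, 0, 0, 0, 0, 0],
    [0, 0, 0, 0, 0, 0],
    [0, 0, 0, 0, 0, 0],
  ],
)

```text
t: 14.28
eef_pos: [0.5457, 0.0449, 0.0661]
tool_rot: [0.472, 0.527, 0.472, -0.526]
contact_force: [-6.0, 0.7, 15.1]
gripper_width: 0.175
```

>>> step_arm(
  plan=[
    [-0.03, 0, 0, 0, 0, 0],
    [0, 0, 0.2, 0, 0, 0],
    [0, 0, 0.35, 0, 0, 0],
    [0, 0, 0.35, 0, 0, 0],
    [0, 0, 0.35, 0, 0, 0],
    [0, 0, 0.35, 0, 0, 0],
    [0, 0, 0.2, 0, 0, 0],
    [0, 0, 0, 0, 0, 0],
  ],
)

```text
t: 15.28
eef_pos: [0.54, -0.0259, 0.0673]
tool_rot: [0.473, 0.528, 0.472, -0.525]
contact_force: [-0.0, 4.2, 10.2]
gripper_width: 0.174
```

```bash
python3 - <<'E'
from m import *
go([.5272,-.119,.066],-6.1)
o=bot.get_obs();c,d=bot.read_camera('wrist');cv2.imwrite('pics/w8.png',c[:,:,::-1])
E
```

```text
t 15.275 pos [ 0.54   -0.0259  0.0673] tool y yaw -6.19 x axis [ 0.0043  0.0023 -1.    ] w 0.174 F [-0.   4.2 10.2] j7 0.27
 turn(360 units) [-0.0003 -0.0004 -0.0006] deg [-0.09 -0.16 -0.23] | shift units NOW [ 0.025 -0.066  2.349] AFTER turn [ 0.031 -0.07   2.349]
```

View pics/w8.png

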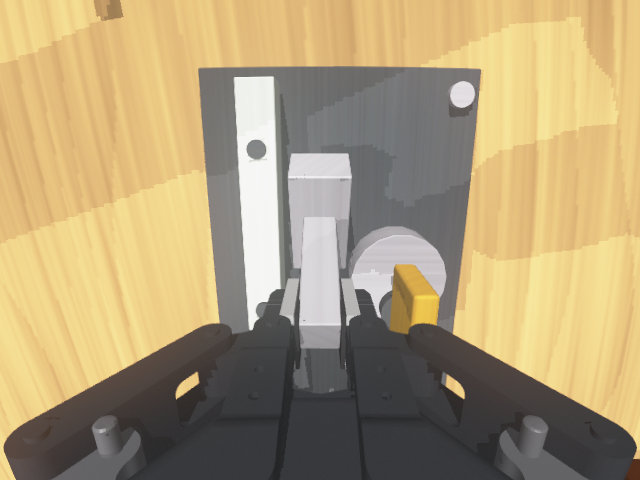

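>>> step_arm(
  plan=[
    [0, -0.04, 0.1, 0, 0, 0],
    [0, 0, 0.3, 0, 0, 0],
    [0, 0, 0.3, 0, 0, 0],
    [0, 0, 0.3, 0, 0, 0],
    [0, 0, 0.2, 0, 0, 0],
    [0, 0, 0, 0, 0, 0],
  ],
)

```text
t: 16.08
eef_pos: [0.5331, -0.0735, 0.0671]
tool_rot: [0.473, 0.528, 0.472, -0.525]
contact_force: [-0.0, 3.9, 9.6]
gripper_width: 0.176
```

```bash
python3 - <<'E'
from m import *
go([.5272,-.119,.066],-6.1)
o=bot.get_obs();c,d=bot.read_camera('wrist');cv2.imwrite('pics/w9.png',c[:,:,::-1])
E
```

```text
t 16.075 pos [ 0.5331 -0.0735  0.0671] tool y yaw -6.19 x axis [ 0.0042  0.002  -1.    ] w 0.176 F [-0.   3.9  9.6] j7 0.35
 turn(360 units) [-0.0002 -0.0004 -0.0006] deg [-0.09 -0.14 -0.22] | shift units NOW [ 0.025 -0.025  1.147] AFTER turn [ 0.028 -0.027  1.147]
```

View pics/w9.png

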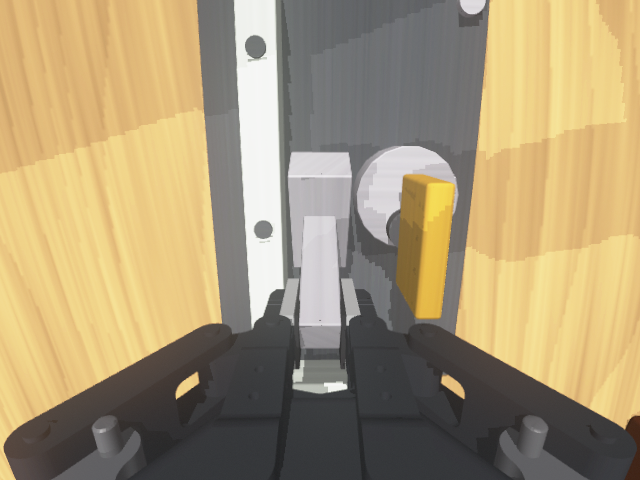

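>>> step_arm(
  plan=[
    [0, 0, 0.2, 0, 0, 0],
    [0, 0, 0.25, 0, 0, 0],
    [0, 0, 0.25, 0, 0, 0],
    [0, 0, 0.2, 0, 0, 0],
    [0, 0, 0.1, 0, 0, 0],
    [0, 0, 0, 0, 0, 0],
  ],
)

```text
t: 16.88
eef_pos: [0.5288, -0.1121, 0.067]
tool_rot: [0.472, 0.528, 0.473, -0.524]
contact_force: [1.1, 7.1, 9.6]
gripper_width: 0.178
```

>>> step_arm(
  plan=[
    [0, 0, 0.04, 0, 0, 0],
    [0, 0, 0.04, 0, 0, 0],
    [0, 0, 0, 0, 0, 0],
  ],
)

```text
t: 17.25
eef_pos: [0.5286, -0.1144, 0.0669]
tool_rot: [0.472, 0.528, 0.473, -0.524]
contact_force: [0.9, 9.1, 8.2]
gripper_width: 0.176
```

>>> step_arm(
  plan=[
    [0, 0, 0.05, 0, 0, 0],
    [0, 0, 0, 0, 0, 0],
  ],
)

```text
t: 17.5
eef_pos: [0.5282, -0.1168, 0.0668]
tool_rot: [0.473, 0.528, 0.473, -0.524]
contact_force: [1.6, 6.5, 7.3]
gripper_width: 0.173
```

>>> step_arm(
  plan=[
    [0, 0, 0.05, 0, 0, 0],
    [0, 0, 0, 0, 0, 0],
  ],
)

```text
t: 17.75
eef_pos: [0.528, -0.1187, 0.0668]
tool_rot: [0.472, 0.528, 0.473, -0.524]
contact_force: [1.0, 8.4, 7.6]
gripper_width: 0.174
```

>>> step_arm(
  plan=[
    [0, 0, 0.05, 0, 0, 0],
    [0, 0, 0, 0, 0, 0],
  ],
)

```text
t: 18.0
eef_pos: [0.5278, -0.1207, 0.0668]
tool_rot: [0.472, 0.528, 0.473, -0.524]
contact_force: [0.6, 8.0, 7.6]
gripper_width: 0.179
```

>>> step_arm(
  plan=[
    [0, 0, 0.04, 0, 0, 0],
    [0, 0, 0, 0, 0, 0],
  ],
)

```text
t: 18.25
eef_pos: [0.5276, -0.1221, 0.0668]
tool_rot: [0.472, 0.528, 0.473, -0.524]
contact_force: [0.7, 8.4, 7.9]
gripper_width: 0.176
```

>>> step_arm(
  plan=[
    [0, 0, 0.05, 0, 0, 0],
    [0, 0, 0, 0, 0, 0],
  ],
)

```text
t: 18.5
eef_pos: [0.5273, -0.1242, 0.0668]
tool_rot: [0.472, 0.528, 0.473, -0.524]
contact_force: [1.4, 7.6, 7.3]
gripper_width: 0.176
```

```bash
python3 - <<'E'
from m import *
go([.5272,-.119,.066],-6.1)
c,d=bot.read_camera('wrist');cv2.imwrite('pics/w10.png',c[:,:,::-1])
c,d=bot.read_camera('side');cv2.imwrite('pics/s10.png',cv2.resize(c[120:300,220:460,::-1],None,fx=3.2,fy=3.2,interpolation=cv2.INTER_CUBIC))
E
```

```text
t 18.5 pos [ 0.5273 -0.1242  0.0668] tool y yaw -6.1 x axis [ 0.0031  0.0038 -1.    ] w 0.176 F [1.4 7.6 7.3] j7 0.45
 turn(360 units) [-0.     -0.0007 -0.0004] deg [-0.   -0.23 -0.15] | shift units NOW [ 0.021 -0.017 -0.129] AFTER turn [ 0.02  -0.017 -0.129]
```

View pics/w10.png

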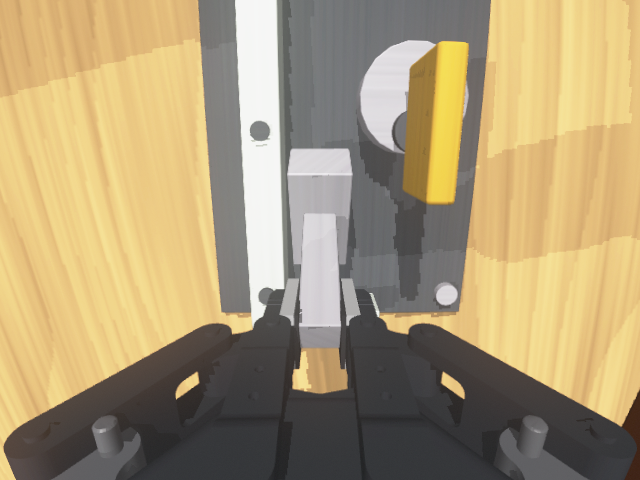

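View pics/s10.png

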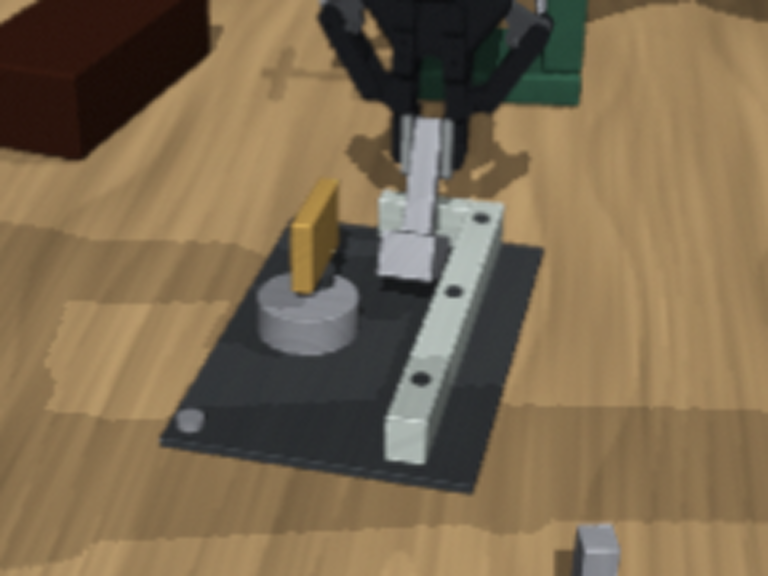

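```bash
python3 - <<'E'
from m import *
o=bot.get_obs();c,d=bot.read_camera('wrist');X=cloud('wrist',d,o)
a=np.radians(-6.1);ex=np.array([np.cos(a),np.sin(a)]);ey=np.array([-ex[1],ex[0]]);g=np.array([.5346,-.0494])
for v in (152,160,168,178,185,192,200,207):
    P=X[v,308:332];P=P[~np.isnan(P[:,0])];m=np.median(P,0);print(v,m.round(4),'y gap',((m[:2]-g)@ey).round(4))
for uv in((445,262),(380,250)):print(X[uv[1],uv[0]])
E
```

```text
152 [ 0.5336 -0.0605  0.0357] y gap -0.0112
160 [ 0.5332 -0.064   0.0438] y gap -0.0147
168 [ 0.5328 -0.0674  0.0504] y gap -0.0181
178 [ 0.5323 -0.0716  0.0534] y gap -0.0223
185 [ 0.532  -0.075   0.0513] y gap -0.0258
192 [ 0.5316 -0.0786  0.0495] y gap -0.0293
200 [ 0.5312 -0.0826  0.048 ] y gap -0.0334
207 [ 0.5306 -0.0862  0.0459] y gap -0.037
[ 0.60634031 -0.13746941  0.00586035]
[ 0.5650533  -0.12476979  0.00610985]
```

>>> step_arm(
  plan=[
    [-0.01, 0, -0.1, 0, 0, 0],
    [0, 0, -0.1, 0, 0, 0],
    [0, 0, -0.1, 0, 0, 0],
    [0.005, 0, -0.1, 0, 0, 0],
    [0, 0, 0, 0, 0, 0],
  ],
  force=20,
)

```text
t: 19.27
eef_pos: [0.5279, -0.1147, 0.0672]
tool_rot: [-0.474, -0.527, -0.47, 0.527]
contact_force: [-1.0, -6.1, 10.5]
gripper_width: 0.175
```

```bash
cat > tilt.py <<'E'
from m import *
go([.5272,-.119,.066],-6.1)
o=bot.get_obs();c,d=bot.read_camera('wrist');X=cloud('wrist',d,o)
import sys;cv2.imwrite('pics/'+sys.argv[1],c[:,:,::-1])
a=np.radians(-6.1);ex=np.array([np.cos(a),np.sin(a)]);ey=np.array([-ex[1],ex[0]]);g=np.array([.5346,-.0494])
for v in range(140,216,8):
    P=X[v,308:332];P=P[~np.isnan(P[:,0])];m=np.median(P,0);print(v,m[2].round(4),'y gap',((m[:2]-g)@ey).round(4))
print('tcp gap',(o['eef_pos'][:2]-g)@ex,(o['eef_pos'][:2]-g)@ey)
E
python3 tilt.py w11.png
```

```text
t 19.275 pos [ 0.5279 -0.1147  0.0672] tool y yaw -6.35 x axis [ 0.0034 -0.0044 -1.    ] w 0.175 F [-1.  -6.1 10.5] j7 0.42
 turn(360 units) [-0.0007  0.0006 -0.0006] deg [-0.25  0.23 -0.22] | shift units NOW [ 0.031 -0.005  0.109] AFTER turn [ 0.03  -0.006  0.11 ]
140 0.0058 y gap 0.0041
148 0.0059 y gap -0.0005
156 0.0304 y gap -0.0041
164 0.039 y gap -0.0076
172 0.0463 y gap -0.0108
180 0.0511 y gap -0.0141
188 0.0496 y gap -0.018
196 0.0475 y gap -0.0221
204 0.0461 y gap -0.0263
212 0.0441 y gap -0.0306
tcp gap 0.00025839674406553416 -0.0656111249680253
```

View pics/w11.png

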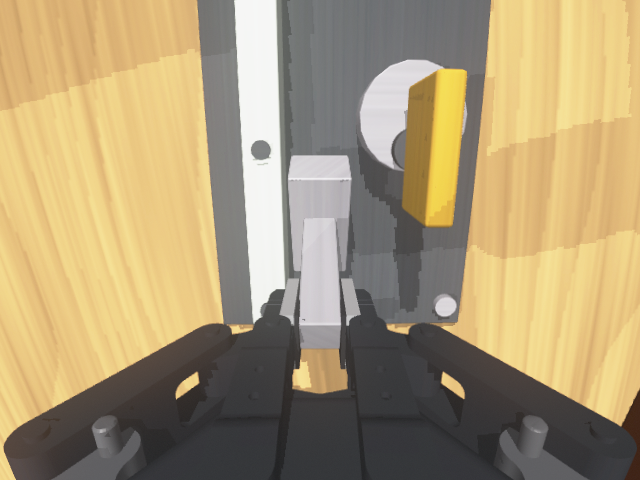

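>>> step_arm(
  plan=[
    [0, 0, 0, 0, 0, 0],
    [-0.004, 0, -0.1, 0, -0.0104, 0],
    [-0.004, 0, -0.1, 0, -0.0104, 0],
    [-0.004, 0, -0.1, 0, -0.0104, 0],
    [-0.004, 0, -0.1, 0, -0.0104, 0],
    [0, 0, 0, 0, 0, 0],
  ],
  force=60,
)

```text
t: 20.08
eef_pos: [0.5299, -0.0954, 0.0659]
tool_rot: [-0.531, -0.452, -0.406, 0.59]
contact_force: [-1.3, 0.4, 11.5]
gripper_width: 0.18
```

```bash
python3 tilt.py w12.png
```

```text
t 20.075 pos [ 0.5299 -0.0954  0.0659] tool y yaw -6.07 x axis [-0.026  -0.2602 -0.9652] w 0.18 F [-1.3  0.4 11.5] j7 0.12
 turn(360 units) [ 0.      0.0421 -0.0003] deg [ 1.000e-02  1.516e+01 -1.000e-01] | shift units NOW [ 0.154 -0.004  0.574] AFTER turn [-0.001 -0.004  0.595]
140 0.0058 y gap 0.0099
148 0.0058 y gap 0.0057
156 0.0053 y gap 0.001
164 0.0149 y gap -0.0001
172 0.0241 y gap -0.0013
180 0.0332 y gap -0.0019
188 0.0351 y gap -0.0052
196 0.0347 y gap -0.0096
204 0.0347 y gap -0.0139
212 0.034 y gap -0.0186
tcp gap 0.00018367682675419356 -0.046206290950985884
```

View pics/w12.png

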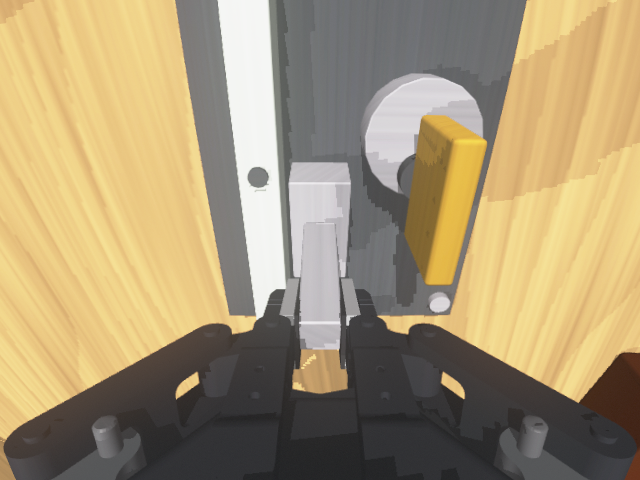

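>>> step_arm(
  plan=[
    [0, 0, -0.1, 0, -0.0104, 0],
    [0, 0, 0, 0, 0, 0],
  ],
)

```text
t: 20.38
eef_pos: [0.5295, -0.0917, 0.0644]
tool_rot: [-0.544, -0.433, -0.389, 0.605]
contact_force: [-0.1, -0.3, 7.5]
gripper_width: 0.176
```

>>> step_arm(
  plan=[
    [0, 0, 0, 0, 0, 0],
    [0, 0, 0, 0, 0, 0],
    [0, 0, 0, 0, 0, 0],
  ],
  fingers=0.35,
)

```text
t: 20.75
eef_pos: [0.5288, -0.0913, 0.0638]
tool_rot: [-0.543, -0.434, -0.389, 0.605]
contact_force: [0.1, -0.1, -0.5]
gripper_width: 0.327
```

```bash
python3 tilt.py w13.png
```

```text
t 20.75 pos [ 0.5288 -0.0913  0.0638] tool y yaw -6.22 x axis [-0.0351 -0.3188 -0.9472] w 0.327 F [ 0.1 -0.1 -0.5] j7 0.06
 turn(360 units) [-0.0003  0.052   0.0001] deg [-0.12 18.71  0.04] | shift units NOW [0.17  0.036 0.675] AFTER turn [-0.055  0.035  0.694]
140 0.0055 y gap 0.0118
148 0.0059 y gap 0.0076
156 0.0055 y gap 0.0031
164 0.0052 y gap -0.0015
172 0.0149 y gap -0.0018
180 0.0247 y gap -0.0018
188 0.0305 y gap -0.0031
196 0.0306 y gap -0.0075
204 0.0304 y gap -0.0119
212 0.0309 y gap -0.0163
tcp gap -0.0013490733573049635 -0.042249527295834366
```

View pics/w13.png

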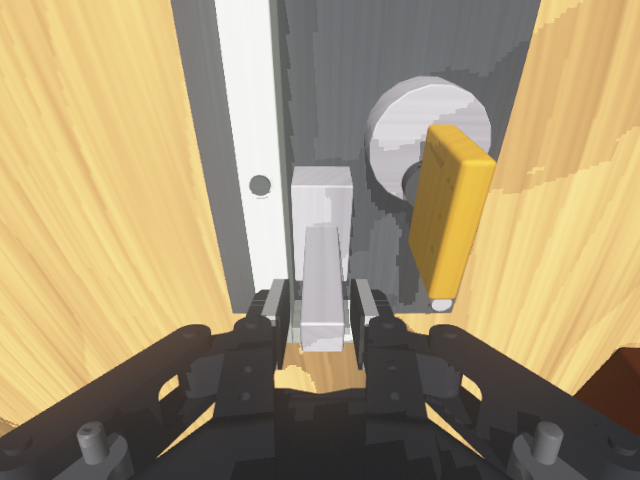

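```bash
python3 - <<'E'
from m import *
for n in('w7.npz','w6.npz'):
    f=np.load(n);d=f['d'];m=bot.camera_model('wrist');T=np.array(m['T_tool_cam'])
    s=slopes(m,np.c_[np.mgrid[:480,:640][1].ravel(),np.mgrid[:480,:640][0].ravel()])
    P=np.c_[s[:,0],-s[:,1],-np.ones(len(s))]*d.reshape(-1,1);P=P@T[:3,:3].T+T[:3,3]
    P=P[(d.ravel()>0)];P=P[(np.abs(P[:,2])<.03)&(P[:,0]<.0)&(P[:,0]>-.12)]
    for a in np.arange(-.11,0,.01):
        k=P[(P[:,0]>=a)&(P[:,0]<a+.01)]
        if len(k):print(n,'height above tip',round(-a-.01,3),'max|y| pct99',np.percentile(np.abs(k[:,1]),99).round(4),'z',np.percentile(k[:,2],[2,98]).round(3),len(k))
E
python3 tilt.py w14.png | head -3
```

```text
w7.npz height above tip 0.1 max|y| pct99 0.0194 z [-0.021 -0.018] 3332
w7.npz height above tip 0.09 max|y| pct99 0.0623 z [-0.02  -0.004] 20845
w7.npz height above tip 0.08 max|y| pct99 0.0613 z [-0.018 -0.002] 17323
w7.npz height above tip 0.07 max|y| pct99 0.0558 z [-0.018  0.008] 13009
w7.npz height above tip 0.06 max|y| pct99 0.0503 z [-0.017  0.01 ] 6320
w7.npz height above tip 0.05 max|y| pct99 0.0441 z [-0.013  0.009] 7689
w7.npz height above tip 0.04 max|y| pct99 0.0389 z [-0.014  0.007] 2505
w7.npz height above tip 0.03 max|y| pct99 0.0184 z [-0.012  0.01 ] 1537
w7.npz height above tip 0.02 max|y| pct99 0.0211 z [-0.011  0.007] 2365
w7.npz height above tip 0.01 max|y| pct99 0.0215 z [-0.011 -0.006] 1053
w7.npz height above tip 0.0 max|y| pct99 0.0202 z [-0.011 -0.007] 611
w6.npz height above tip 0.1 max|y| pct99 0.0576 z [-0.021 -0.012] 3660
w6.npz height above tip 0.09 max|y| pct99 0.0643 z [-0.02  -0.004] 19207
w6.npz height above tip 0.08 max|y| pct99 0.0653 z [-0.018  0.007] 16474
w6.npz height above tip 0.07 max|y| pct99 0.0641 z [-0.018  0.011] 11480
w6.npz height above tip 0.06 max|y| pct99 0.0628 z [-0.017  0.011] 7499
w6.npz height above tip 0.05 max|y| pct99 0.0614 z [-0.014  0.009] 7060
w6.npz height above tip 0.04 max|y| pct99 0.0524 z [-0.014  0.001] 1579
w6.npz height above tip 0.03 max|y| pct99 0.0988 z [-0.011  0.012] 4452
w6.npz height above tip 0.02 max|y| pct99 0.1391 z [-0.011  0.029] 3119
w6.npz height above tip 0.01 max|y| pct99 0.1471 z [-0.011  0.029] 2900
w6.npz height above tip 0.0 max|y| pct99 0.1498 z [-0.01   0.029] 1951
t 20.8 pos [ 0.5288 -0.0913  0.0638] tool y yaw -6.22 x axis [-0.035  -0.3188 -0.9472] w 0.326 F [-1.1  0.4 -0.4] j7 0.06
 turn(360 units) [-0.0003  0.052   0.0001] deg [-0.12 18.7   0.03] | shift units NOW [0.171 0.035 0.675] AFTER turn [-0.055  0.033  0.694]
140 0.0057 y gap 0.0118
```

>>> step_arm(
  plan=[
    [-0.4, 0, 0, 0, 0, 0],
    [-0.5, 0, 0, 0, 0, 0],
    [-0.5, 0, 0, 0, 0, 0],
    [0, 0, 0, 0, 0.026, 0],
    [0, 0, 0, 0, 0.026, 0],
    [0, 0, 0, 0, 0, 0],
    [0, 0, 0, 0, 0, 0],
  ],
)

```text
t: 21.72
eef_pos: [0.531, -0.0732, 0.1174]
tool_rot: [-0.472, -0.526, -0.472, 0.527]
contact_force: [0.5, 0.5, 0.6]
gripper_width: 0.323
```

```bash
cat > w.py <<'E'
from m import *
import sys
o=bot.get_obs();c,d=bot.read_camera('wrist');X=cloud('wrist',d,o);cv2.imwrite('pics/'+sys.argv[1],c[:,:,::-1])
np.savez('last.npz',c=c,d=d,p=o['eef_pos'],r=o['tool_rot'])
a=np.radians(-6.1);ex=np.array([np.cos(a),np.sin(a)]);ey=np.array([-ex[1],ex[0]]);g=np.array([.5346,-.0494])
G=np.dstack([(X[...,:2]-g)@ex,(X[...,:2]-g)@ey,X[...,2]])
m=(np.abs(G[...,0])<.018)&(G[...,1]>-.15)&(G[...,1]<.03)
S=cv2.cvtColor(c,cv2.COLOR_RGB2HSV)[...,1]
top=m&(G[...,2]>.024)&(G[...,2]<.036)&(S<60);post=m&(G[...,2]>.09)&(G[...,2]<.1)&(S<60)
for k,t in(('base',top),('post',post)):
    if t.sum()>20:print(k,t.sum(),'x',np.percentile(G[t][:,0],[2,50,98]).round(4),'y',np.percentile(G[t][:,1],[1,50,99]).round(4),'z',np.median(G[t][:,2]).round(4))
p=o['eef_pos'][:2]-g;print('tcp gap',(p@ex).round(4),(p@ey).round(4))
E
python3 w.py w15.png; python3 - <<'E'
from m import *
a=np.radians(-6.1);ex=np.array([np.cos(a),np.sin(a)]);ey=np.array([-ex[1],ex[0]]);g=np.array([.5346,-.0494])
p=g-.008*ey;go([*p,.05],-6.1)
E
```

```text
base 3130 x [-0.0161 -0.0008  0.0159] y [-0.1147 -0.0288 -0.0019] z 0.0308
post 929 x [-0.0088 -0.0009  0.0064] y [-0.0395 -0.0305 -0.0235] z 0.0955
tcp gap -0.001 -0.0241
t 21.775 pos [ 0.5311 -0.0721  0.1171] tool y yaw -6.09 x axis [-5.e-04 -7.e-04 -1.e+00] w 0.322 F [-0.1  0.2  0.2] j7 0.32
 turn(360 units) [0.     0.0001 0.0001] deg [0.01 0.05 0.02] | shift units NOW [ 1.676  0.027 -0.375] AFTER turn [ 1.676  0.027 -0.374]
```

View pics/w15.png

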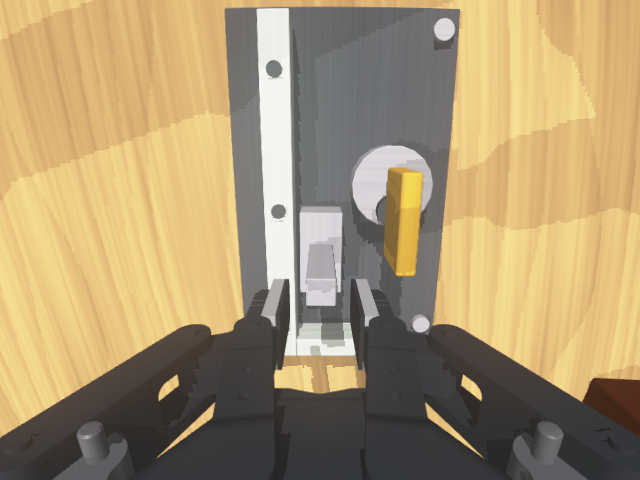

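>>> step_arm(
  plan=[
    [0, 0, -0.25, 0, 0, 0],
    [0, 0, -0.25, 0, 0, 0],
    [0, 0, 0, 0, 0, 0],
    [0, 0, 0, 0, 0, 0],
  ],
  fingers=1,
)

```text
t: 22.28
eef_pos: [0.5331, -0.0531, 0.1169]
tool_rot: [-0.473, -0.526, -0.472, 0.526]
contact_force: [-0.2, 0.5, -0.1]
gripper_width: -0.004
```

>>> step_arm(
  plan=[
    [0.4, 0, 0, 0, 0, 0],
    [0.5, 0, 0, 0, 0, 0],
    [0.5, 0, 0, 0, 0, 0],
    [0.25, 0, 0, 0, 0, 0],
    [0, 0, 0, 0, 0, 0],
  ],
)

```text
t: 22.9
eef_pos: [0.5324, -0.0539, 0.0501]
tool_rot: [-0.472, -0.526, -0.472, 0.527]
contact_force: [0.0, -0.4, 0.8]
gripper_width: 0.0
```

```bash
python3 w.py w16.png
```

```text
base 702 x [-0.0155  0.0019  0.0137] y [-0.0097 -0.0027 -0.0014] z 0.0301
post 1921 x [-0.0155 -0.0002  0.017 ] y [-0.0144  0.007   0.0091] z 0.0967
tcp gap -0.0017 -0.0047
```

View pics/w16.png

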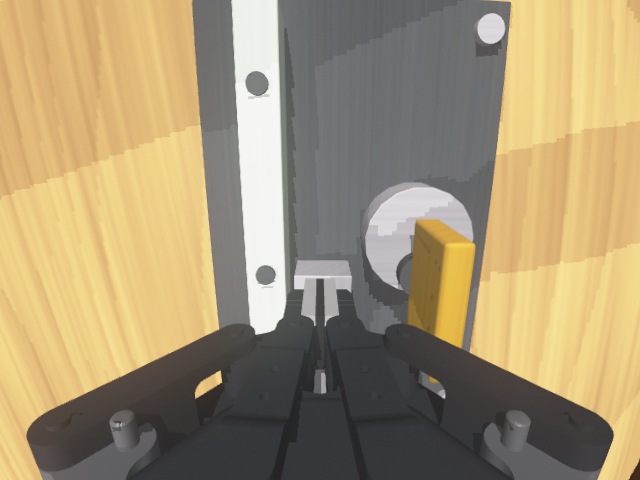

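>>> step_arm(
  plan=[
    [0, 0, 0.1, 0, 0, 0],
    [0, 0, 0.15, 0, 0, 0],
    [0, 0, 0.15, 0, 0, 0],
    [0, 0, 0.15, 0, 0, 0],
    [0, 0, 0.15, 0, 0, 0],
    [0, 0, 0.15, 0, 0, 0],
    [0, 0, 0.1, 0, 0, 0],
  ],
)

```text
t: 23.82
eef_pos: [0.5321, -0.0875, 0.0534]
tool_rot: [0.472, 0.529, 0.473, -0.523]
contact_force: [-0.9, 17.4, 26.7]
gripper_width: 0.002
```

>>> step_arm(
  plan=[
    [0, 0, 0.05, 0, 0, 0],
    [0, 0, 0.05, 0, 0, 0],
  ],
)

```text
t: 24.08
eef_pos: [0.5324, -0.0892, 0.0539]
tool_rot: [0.472, 0.529, 0.475, -0.522]
contact_force: [-0.8, 19.2, 32.2]
gripper_width: -0.003
```

```bash
python3 w.py w17.png; python3 - <<'E'
from h import *
go([0.5346,-.0494,.05],-6.1)
E
```

```text
post 1472 x [-0.0166  0.001   0.0147] y [-0.0506 -0.0302 -0.0265] z 0.0945
tcp gap 0.002 -0.0398
t 24.125 pos [ 0.5324 -0.0894  0.054 ] tool y yaw -5.99 x axis [ 0.0053  0.0094 -0.9999] w 0.0 F [-2.  18.1 28.4] j7 0.44
 turn(360 units) [ 0.0003 -0.0016 -0.0007] deg [ 0.11 -0.57 -0.24] | shift units NOW [ 0.11  -0.051 -0.999] AFTER turn [ 0.1   -0.053 -1.   ]
```

View pics/w17.png

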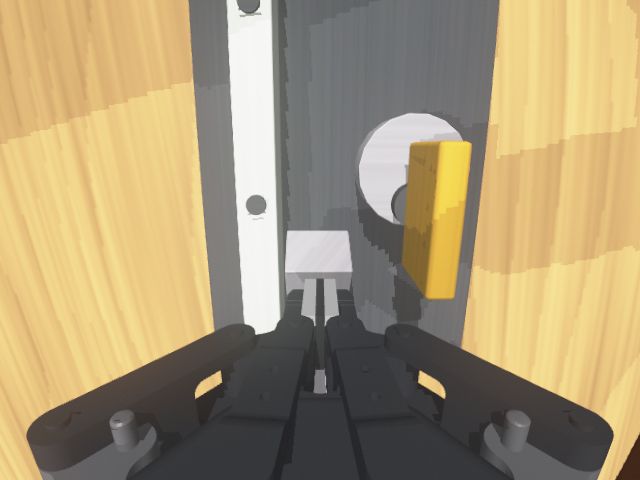

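>>> step_arm(
  plan=[
    [0, 0, -0.1, 0, 0, 0],
    [0, 0, -0.15, 0, 0, 0],
    [0, 0, -0.15, 0, 0, 0],
    [0, 0, -0.15, 0, 0, 0],
    [0, 0, -0.1, 0, 0, 0],
    [0, 0, 0, 0, 0, 0],
  ],
)

```text
t: 24.88
eef_pos: [0.5311, -0.0688, 0.0507]
tool_rot: [-0.472, -0.526, -0.473, 0.526]
contact_force: [-0.3, 4.0, 1.0]
gripper_width: 0.001
```

>>> step_arm(
  plan=[
    [-0.5, 0, 0, 0, 0, 0],
    [-0.6, 0, 0, 0, 0, 0],
    [-0.6, 0, 0, 0, 0, 0],
    [-0.3, 0, 0, 0, 0, 0],
    [0, 0, 0, 0, 0, 0],
    [0, 0, 0, 0, 0, 0],
  ],
)

```text
t: 25.62
eef_pos: [0.5308, -0.0694, 0.1302]
tool_rot: [-0.472, -0.526, -0.472, 0.527]
contact_force: [0.7, -0.6, -0.3]
gripper_width: 0.0
```

```bash
python3 w.py w18.png;python3 - <<'E'
from h import *
c,d=bot.read_camera('side');cv2.imwrite('pics/s18.png',cv2.resize(c[120:300,220:460,::-1],None,fx=3.2,fy=3.2,interpolation=cv2.INTER_CUBIC))
E
```

```text
base 1870 x [-0.0157 -0.0007  0.0133] y [-0.0584 -0.0178 -0.0016] z 0.0306
post 165 x [-0.0087 -0.001   0.0065] y [-0.0269 -0.0239 -0.0233] z 0.0944
tcp gap -0.0017 -0.0203
```

View pics/w18.png

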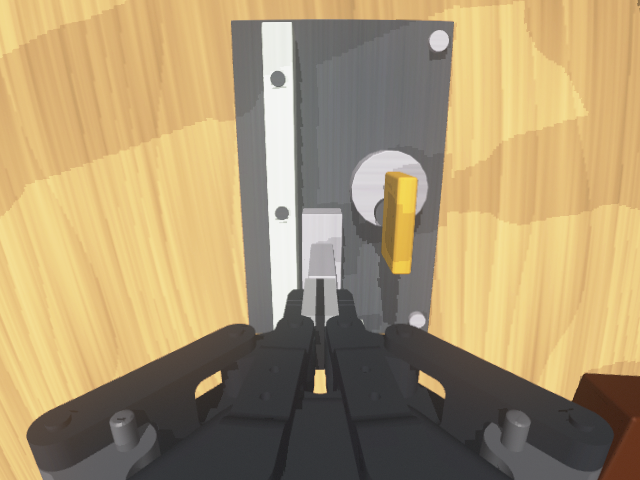

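View pics/s18.png

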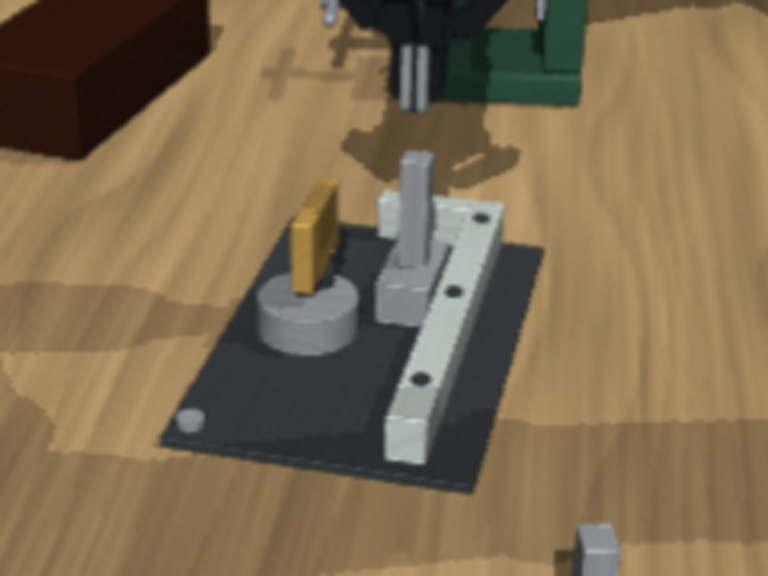

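```bash
python3 - <<'E'
from h import *
a=np.radians(-6.1);ex=np.array([np.cos(a),np.sin(a)]);ey=np.array([-ex[1],ex[0]]);g=np.array([.5346,-.0494])
f=np.load('w4.npz');o=dict(eef_pos=f['p'],tool_rot=f['r']);X=cloud('wrist',f['d'],o)
G=np.dstack([(X[...,:2]-g)@ex,(X[...,:2]-g)@ey,X[...,2]])
for v in range(270,340,5):print(v,[G[v,u].round(4).tolist() for u in(270,290)])
f=np.load('top0.npz');X=cloud('top',f['d']);G=np.dstack([(X[...,:2]-g)@ex,(X[...,:2]-g)@ey,X[...,2]])
for u in range(445,482,3):print(u,[G[v,u].round(4).tolist() for v in(245,255)])
E
```

```text
270 [[-0.0049, -0.0581, 0.0059], [0.0155, -0.0583, 0.0055]]
275 [[-0.0049, -0.0631, 0.0072], [0.0153, -0.0637, 0.0055]]
280 [[-0.0053, -0.0691, 0.0058], [0.0152, -0.0693, 0.0053]]
285 [[-0.0055, -0.0744, 0.0064], [0.015, -0.0748, 0.0054]]
290 [[-0.0059, -0.0806, 0.0052], [0.0148, -0.0807, 0.0048]]
295 [[-0.0062, -0.0864, 0.005], [0.0146, -0.0866, 0.0044]]
300 [[-0.0062, -0.0914, 0.0065], [0.0146, -0.0919, 0.0054]]
305 [[-0.0066, -0.0976, 0.0055], [0.0145, -0.0971, 0.0064]]
310 [[-0.006, -0.1006, 0.011], [0.0148, -0.1008, 0.0105]]
315 [[-0.0047, -0.1013, 0.0202], [nan, nan, nan]]
320 [[-0.0032, -0.101, 0.031], [0.0165, -0.1011, 0.0307]]
325 [[-0.0032, -0.1059, 0.0321], [0.0165, -0.1059, 0.032]]
330 [[-0.0035, -0.1115, 0.032], [0.0163, -0.1118, 0.0315]]
335 [[-0.0093, -0.1371, -0.0002], [0.0128, -0.1371, -0.0003]]
445 [[0.018, -0.0618, 0.0072], [-0.0005, -0.0638, 0.0072]]
448 [[0.019, -0.0681, 0.0041], [0.0003, -0.0697, 0.0058]]
451 [[0.0194, -0.0732, 0.0063], [0.0011, -0.0756, 0.0044]]
454 [[0.0202, -0.0788, 0.0061], [0.0016, -0.0808, 0.0061]]
457 [[0.0208, -0.0843, 0.0067], [0.0024, -0.0864, 0.0057]]
460 [[0.0214, -0.0896, 0.0077], [0.003, -0.0917, 0.0068]]
463 [[0.0222, -0.0955, 0.0063], [0.0036, -0.097, 0.0082]]
466 [[0.0228, -0.1009, 0.0072], [0.0037, -0.1008, 0.0149]]
469 [[0.0218, -0.1018, 0.0248], [0.003, -0.1018, 0.0315]]
472 [[0.0217, -0.1051, 0.0326], [0.0035, -0.1066, 0.034]]
475 [[0.0222, -0.1103, 0.0337], [0.0045, -0.1131, 0.0302]]
478 [[0.0231, -0.1163, 0.0316], [0.0076, -0.1269, 0.0012]]
481 [[0.0272, -0.1315, -0.0013], [0.0084, -0.1329, 0.0001]]
```

>>> step_arm(
  plan=[
    [0, 0.02, 0.28, 0, 0, 0],
    [0, 0, 0, 0.028, 0, 0],
    [0, 0, 0, 0.028, 0, 0],
    [0, 0, 0, 0.028, 0, 0],
    [0, 0, 0, 0.028, 0, 0],
    [0, 0, 0, 0.028, 0, 0],
    [0, 0, 0, 0.028, 0, 0],
    [0, 0, 0, 0.028, 0, 0],
  ],
  fingers=-0.2,
)

```text
t: 26.72
eef_pos: [0.5308, -0.0815, 0.1308]
tool_rot: [-0.079, -0.703, -0.079, 0.703]
contact_force: [0.5, -0.3, 0.2]
gripper_width: 0.604
```

>>> step_arm(
  plan=[
    [0, 0, 0, 0.028, 0, 0],
    [0, 0, 0, 0.026, 0, 0],
    [0, 0, 0, 0, 0, 0],
    [0, 0, 0, 0, 0, 0],
  ],
)

```text
t: 27.22
eef_pos: [0.5308, -0.0811, 0.1309]
tool_rot: [0.037, -0.706, 0.037, 0.706]
contact_force: [0.1, -1.1, 0.1]
gripper_width: 0.602
```

```bash
python3 w.py w19.png; python3 - <<'E'
from h import *
a=np.radians(-6.1);ex=np.array([np.cos(a),np.sin(a)]);ey=np.array([-ex[1],ex[0]]);g=np.array([.5346,-.0494])
p=g-.0316*ey-.001*ex;go([*p,.055],-96.1)
E
```

```text
base 3560 x [-0.0157  0.0021  0.0156] y [-0.1145 -0.0477 -0.0025] z 0.0307
post 849 x [-0.0084  0.      0.0072] y [-0.0395 -0.0317 -0.0238] z 0.0954
tcp gap -0.0004 -0.0319
t 27.275 pos [ 0.5309 -0.0809  0.1309] tool y yaw -96.08 x axis [-0.  0. -1.] w 0.597 F [-0.1  0.5  1. ] j7 -0.93
 turn(360 units) [0.0001 0.     0.    ] deg [0.02 0.   0.  ] | shift units NOW [ 1.899 -0.003  0.016] AFTER turn [ 1.899 -0.004  0.016]
```

View pics/w19.png

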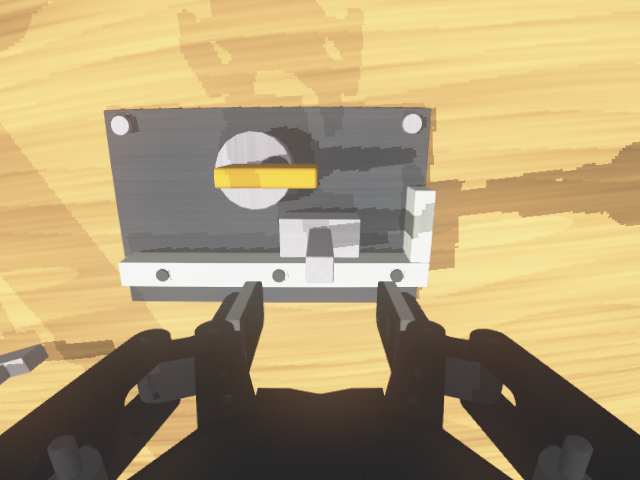

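>>> step_arm(
  plan=[
    [0.3, 0, 0.01, 0, 0, 0],
    [0.5, 0, 0, 0, 0, 0],
    [0.5, 0, 0, 0, 0, 0],
    [0.4, 0, 0, 0, 0, 0],
    [0.2, 0, 0, 0, 0, 0],
    [0, 0, 0, 0, 0, 0],
    [0, 0, 0, 0, 0, 0],
  ],
)

```text
t: 28.15
eef_pos: [0.5309, -0.0807, 0.0554]
tool_rot: [-0.038, 0.706, -0.038, -0.706]
contact_force: [0.2, -0.2, 0.0]
gripper_width: 0.597
```

>>> step_arm(
  plan=[
    [0, 0, 0, 0, 0, 0],
    [0, 0, 0, 0, 0, 0],
    [0, 0, 0, 0, 0, 0],
    [0, 0, 0, 0, 0, 0],
    [0, 0, 0, 0, 0, 0],
  ],
  fingers=1,
  force=60,
)

```text
t: 28.78
eef_pos: [0.5308, -0.0808, 0.0553]
tool_rot: [-0.038, 0.706, -0.038, -0.706]
contact_force: [-1.2, -0.9, 5.6]
gripper_width: 0.179
```

```bash
python3 w.py w20.png; python3 - <<'E'
from h import *
go([.5346,-.0494,.055],-96.1)
E
```

```text
base 5898 x [-0.0158  0.0056  0.016 ] y [-0.1147 -0.0511 -0.0023] z 0.0308
post 3590 x [-0.0088  0.004   0.0122] y [-0.0583 -0.0314 -0.0045] z 0.0954
tcp gap -0.0004 -0.0316
t 28.825 pos [ 0.5308 -0.0807  0.0553] tool y yaw -96.21 x axis [ 6.e-04 -0.e+00 -1.e+00] w 0.181 F [-0.4 -0.6  4.8] j7 -0.84
 turn(360 units) [-0.0003 -0.0001  0.    ] deg [-0.11 -0.03  0.  ] | shift units NOW [ 0.008 -0.789 -0.01 ] AFTER turn [ 0.008 -0.789 -0.011]
```

View pics/w20.png

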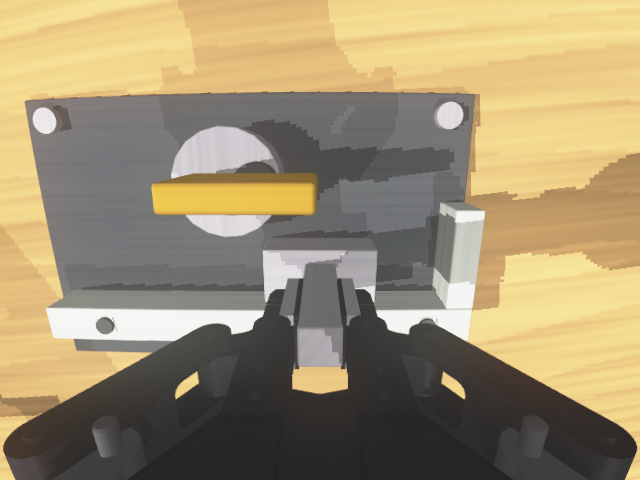

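>>> step_arm(
  plan=[
    [-0.01, 0, 0, 0, 0, 0],
    [0, 0.08, 0, 0, 0, 0],
    [0, 0.12, 0, 0, 0, 0],
    [0, 0.12, 0, 0, 0, 0],
    [0, 0.12, 0, 0, 0, 0],
    [0, 0.06, 0, 0, 0, 0],
    [0, 0, 0, 0, 0, 0],
  ],
  force=100,
)

```text
t: 29.7
eef_pos: [0.5295, -0.0975, 0.0555]
tool_rot: [-0.039, 0.706, -0.036, -0.706]
contact_force: [0.8, 7.6, 7.2]
gripper_width: 0.172
```

```bash
python3 w.py w21.png; python3 - <<'E'
from h import *
go([.5346,-.0494,.055],-96.1)
f=np.load('last.npz');o=dict(eef_pos=f['p'],tool_rot=f['r']);X=cloud('wrist',f['d'],o)
for u in range(270,380,15):print(u,X[260,u].round(4))
E
```

```text
base 5866 x [-0.0158  0.006   0.0159] y [-0.1147 -0.0671 -0.0189] z 0.0309
post 3450 x [-0.0081  0.0045  0.0126] y [-0.0757 -0.0488 -0.0228] z 0.0956
tcp gap 0.0001 -0.0484
t 29.75 pos [ 0.5295 -0.0975  0.0555] tool y yaw -96.08 x axis [ 7.0e-04  4.8e-03 -1.0e+00] w 0.173 F [0.8 7.  6.7] j7 -0.81
 turn(360 units) [ 0.0001 -0.      0.0008] deg [ 0.02 -0.01  0.27] | shift units NOW [ 1.900e-02 -1.209e+00  1.000e-03] AFTER turn [ 1.300e-02 -1.209e+00  1.000e-03]
270 [ 0.5408 -0.0726  0.0304]
285 [ 0.5404 -0.0806  0.0316]
300 [ 0.5395 -0.0883  0.0312]
315 [ 0.5383 -0.096   0.0302]
330 [ 0.538  -0.1038  0.0316]
345 [ 0.5365 -0.1116  0.0297]
360 [ 0.5361 -0.1194  0.0308]
375 [ 0.5356 -0.127   0.0317]
```

View pics/w21.png

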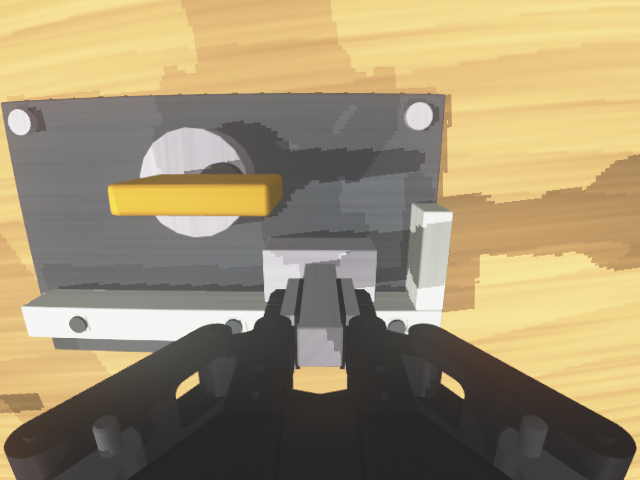

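>>> step_arm(
  plan=[
    [0, 0.1, 0, 0, 0, 0],
    [0, 0.12, 0, 0, 0, 0],
    [0, 0.12, 0, 0, 0, 0],
    [0, 0.08, 0, 0, 0, 0],
    [0, 0, 0, 0, 0, 0],
  ],
)

```text
t: 30.38
eef_pos: [0.5277, -0.1144, 0.0555]
tool_rot: [-0.039, 0.706, -0.036, -0.706]
contact_force: [0.3, 6.8, 7.1]
gripper_width: 0.177
```

>>> step_arm(
  plan=[
    [0, 0.05, 0, 0, 0, 0],
    [0, 0.03, 0, 0, 0, 0],
    [0, 0, 0, 0, 0, 0],
  ],
)

```text
t: 30.75
eef_pos: [0.5276, -0.1166, 0.0556]
tool_rot: [-0.039, 0.706, -0.035, -0.706]
contact_force: [1.4, 8.8, 8.9]
gripper_width: 0.169
```

```bash
python3 w.py w22.png
```

```text
base 5828 x [-0.0157  0.006   0.016 ] y [-0.115  -0.0859 -0.038 ] z 0.0309
post 3465 x [-0.0081  0.0047  0.0127] y [-0.0938 -0.068  -0.0416] z 0.0956
tcp gap 0.0001 -0.0676
```

>>> step_arm(
  plan=[
    [0, 0.03, 0, 0, 0, 0],
    [0, 0, 0, 0, 0, 0],
  ],
)

```text
t: 31.05
eef_pos: [0.5275, -0.1174, 0.0556]
tool_rot: [-0.04, 0.706, -0.035, -0.706]
contact_force: [1.6, 9.5, 10.1]
gripper_width: 0.168
```

>>> step_arm(
  plan=[
    [0, 0.03, 0, 0, 0, 0],
    [0, 0, 0, 0, 0, 0],
  ],
)

```text
t: 31.3
eef_pos: [0.5273, -0.1188, 0.0556]
tool_rot: [-0.039, 0.706, -0.035, -0.706]
contact_force: [1.1, 10.4, 9.6]
gripper_width: 0.176
```

>>> step_arm(
  plan=[
    [0, 0.03, 0, 0, 0, 0],
    [0, 0, 0, 0, 0, 0],
  ],
)

```text
t: 31.55
eef_pos: [0.5273, -0.1198, 0.0556]
tool_rot: [-0.04, 0.706, -0.035, -0.706]
contact_force: [1.2, 10.5, 10.2]
gripper_width: 0.172
```

>>> step_arm(
  plan=[
    [0, 0.04, 0, 0, 0, 0],
    [0, 0, 0, 0, 0, 0],
  ],
)

```text
t: 31.8
eef_pos: [0.5273, -0.12, 0.0556]
tool_rot: [0.04, -0.706, 0.034, 0.706]
contact_force: [0.8, 14.3, 13.4]
gripper_width: 0.171
```

```bash
python3 w.py w23.png;python3 - <<'E'
from h import *
c,d=bot.read_camera('side');cv2.imwrite('pics/s23.png',cv2.resize(c[120:300,220:460,::-1],None,fx=3.2,fy=3.2,interpolation=cv2.INTER_CUBIC))
E
```

```text
base 5702 x [-0.0156  0.0062  0.0161] y [-0.1149 -0.0885 -0.0413] z 0.031
post 3433 x [-0.008   0.0046  0.0128] y [-0.0971 -0.0715 -0.0457] z 0.0957
tcp gap 0.0002 -0.0709
```

View pics/w23.png

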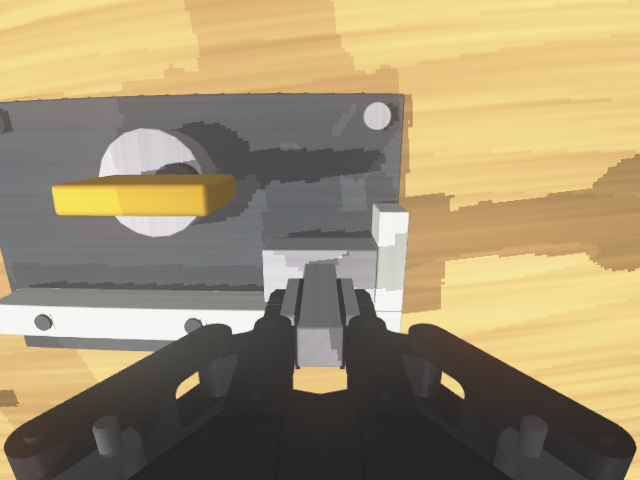

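View pics/s23.png

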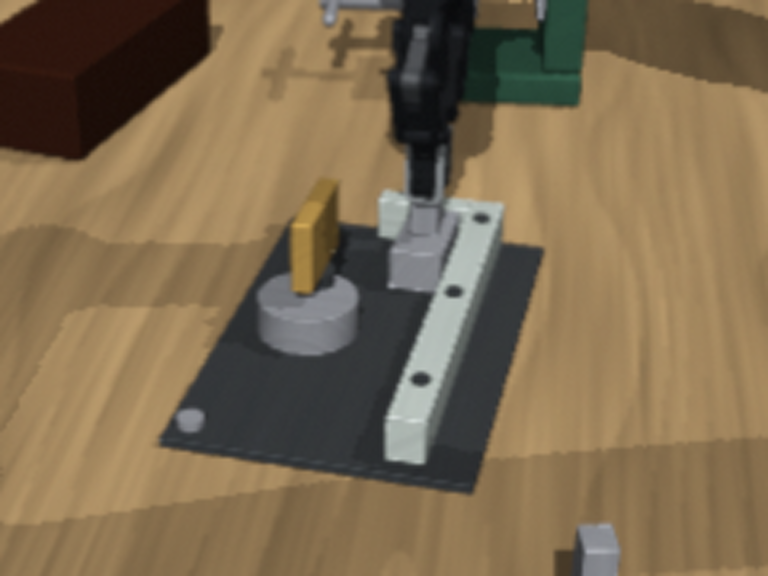

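>>> step_arm(
  plan=[
    [0, 0, 0, 0, 0, 0],
    [0, 0, 0, 0, 0, 0],
    [0, 0, 0, 0, 0, 0],
    [0, 0, 0, 0, 0, 0],
  ],
  fingers=-0.2,
)

```text
t: 32.4
eef_pos: [0.5254, -0.1259, 0.0553]
tool_rot: [0.038, -0.706, 0.039, 0.706]
contact_force: [-0.4, 0.5, 0.3]
gripper_width: 0.599
```

```bash
python3 w.py w24.png
```

```text
base 6315 x [-0.0144  0.0048  0.0159] y [-0.1145 -0.0846 -0.0414] z 0.0308
post 3495 x [-0.0081  0.0033  0.0101] y [-0.1079 -0.0701 -0.0435] z 0.0954
tcp gap -0.001 -0.077
```

View pics/w24.png

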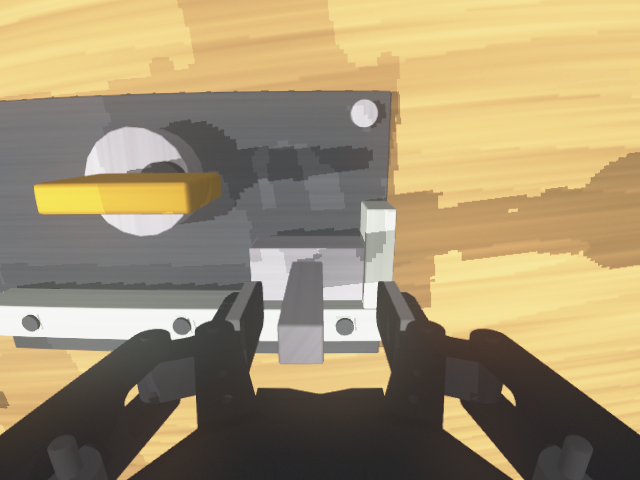

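Gauge free, standing against the stop. Raise straight up and check.

>>> step_arm(
  plan=[
    [-0.3, 0, 0, 0, 0, 0],
    [-0.6, 0, 0, 0, 0, 0],
    [-0.9, 0, 0, 0, 0, 0],
    [-0.9, 0, 0, 0, 0, 0],
    [-0.6, 0, 0, 0, 0, 0],
    [0, 0, 0, 0, 0, 0],
    [0, 0, 0, 0, 0, 0],
  ],
)

```text
t: 33.33
eef_pos: [0.5253, -0.1252, 0.1871]
tool_rot: [0.038, -0.706, 0.038, 0.706]
contact_force: [-0.2, -0.6, -0.0]
gripper_width: 0.601
```

```bash
python3 w.py w25.png; python3 - <<'E'
from m import *
f=np.load('last.npz');c=f['c'];o=dict(eef_pos=f['p'],tool_rot=f['r'])
H,S,V=cv2.split(cv2.cvtColor(c,cv2.COLOR_RGB2HSV));X=cloud('wrist',f['d'],o)
B=(S>130)&(H>10)&(H<35)&(X[...,2]>.072)&(X[...,2]<.086);n,l,st,ce=cv2.connectedComponentsWithStats(B.astype(np.uint8));i=st[1:,4].argmax()+1
Q=X[l==i][:,:2];rc=cv2.minAreaRect((onz('wrist',np.argwhere(l==i)[:,::-1],.079,o)[:,:2]*1000).astype(np.float32));e=np.linalg.eigh(np.cov(Q.T))[1][:,1]
print('bar',st[i],rc,np.degrees(np.arctan2(e[1],e[0])))
G=(V>200)&(S<40)&(X[...,2]>.028)&(X[...,2]<.036);n,l,st,ce=cv2.connectedComponentsWithStats(G.astype(np.uint8))
for i in range(1,n):
    if st[i,4]>800:
        Q=X[l==i][:,:2];e=np.linalg.eigh(np.cov(Q.T))[1][:,1];print('bright',st[i],np.degrees(np.arctan2(e[1],e[0])))
c,d=bot.read_camera('top');cv2.imwrite('pics/t25.png',c[:,:,::-1])
print(bot.get_obs()['t'])
E
```

```text
base 2408 x [-0.0151  0.0023  0.0156] y [-0.1149 -0.0858 -0.0412] z 0.0308
post 508 x [-0.0074  0.0008  0.0079] y [-0.0782 -0.0703 -0.0624] z 0.0955
tcp gap -0.0012 -0.0763
bar [ 177  161   82   17 1278] ((582.69189453125, -56.460487365722656), (59.78438949584961, 11.590239524841309), 83.31022644042969) 83.35785421823213
bright [ 107  181  257   81 5511] 90.17021457273525
33.425
```

View pics/w25.png

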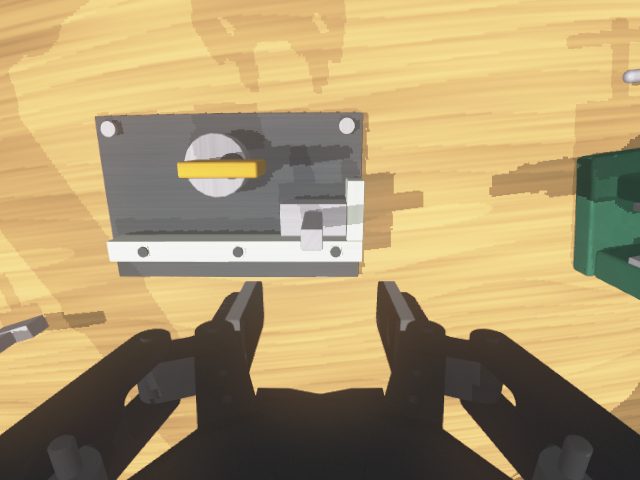

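```bash
python3 - <<'E'
from station import bot
print(bot.hand_in())
E
```

```text
the job is handed in; nothing more can be done
None
```

I turned the eccentric bolt until the bar was parallel to the fence, then set the thicker gauge on the plate at the open end. I slid it through the gap to the end stop, released it, and handed the job in at about 33.4 s of the 54 s allowed.

**The slide did not go cleanly.** The gauge pitched about 27° in the jaws on the first pass, after it had gone through the gap. I moved it back about 10 mm and set it flat again with the gripper. Pushing it with closed fingers only made it tip, with about 32 N upward and 19 N sideways at the wrist. I then gripped it with the jaws along the fence, and it slid flat to the stop. The bottom edge seemed to stay on the plate throughout, but the gauge was tilted for part of the passage.

**Last checks, after letting go:**
- **Gauge:** it is standing flat, with its base top at 31 mm. Its post is 70.3 mm from the pivot line, against 70 mm nominal. Its end is within about 1 mm of the stop, and while sliding I felt the contact as a clear rise in force as the arm stopped.
- **Bar:** it measures 83.4° against 83.9° for the fence, so it is about 0.5° past parallel, which is about the measuring error.
- **Inconclusive:** two other angle checks told me nothing. The top view of the bar was too poor to use, and the fence angle re-measured in the last picture was spoiled by the end stop in the mask, so the fence figure is an earlier one.

The robot is clear of everything and touching nothing.

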